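Put the pressed tea away and re-zero the tea scale

ROBOT

A 6-joint arm with a two-finger parallel gripper is mounted at the origin on the work surface. World frame = base frame: x ahead of the robot, y to its left, z up, the work surface at z = 0. Lengths are in m, angles in rad, forces in N, time in s.
With the tool pointing down it reaches from about 0.225 to 0.875 m from the base axis. Payload 3.4 kg.
Tool frame: the origin (TCP) lies at the very end of the fingers, on their centre line; the grasp point (between the pads) lies 19 mm behind it; z points along the fingers, y is the direction in which the jaws open and shut (so a half turn about z gives the same grasp; the last joint's range is limited). The gripper opens to 85 mm and grips with 20 to 120 N. Pads are 22 mm wide; open, the fingers measure 114 mm over their backs; the gripper's body (76 mm by 85 mm) begins 54 mm behind the grasp point. The pads swing forward as they close: fully open they stand 13 mm farther back than shut.
Start: joints at [-1.33, 0.276, 1.505, -0, 1.361, -0.121], TCP at [0.204, -0.538, 0.231] pointing down, gripper open.
Joint ranges: [-2.89, 2.89], [-0.75, 2.08], [0.22, 2.7], [-1.18, 4.32], [0.11, 2.71], [-2.7, 2.7]. Speed limits (rad/s): [2.57, 2.57, 3.14, 3.14, 3.14, 3.14].

INTERFACE

Orientations are given as [roll, pitch, yaw] about the fixed x, y, z axes, in that order (R = Rz(yaw) Ry(pitch) Rx(roll)).
In Python, from bench import robot, capture, camera_params, job, boxes_of, regions_of, spot_point gives the robot as it stands.
- The arm moves only by the tool drive_tool, never from a script. Its argument "series" is a list of rows, each an object of numbers: "tx", "ty", "tz": the shift along the tool's x, y, z in cm; "rx", "ry", "rz": the turn, a rotation vector about the tool's x, y, z in units of 5 degrees (1.0 is 5 degrees). A call has 1 to 5 rows; each row is the pose to reach, as a shift and turn from the pose commanded when the call began, along the tool's axes at that moment; what a row does not reach only later rows make up. A row lasts 1/10 s, in which the tool goes at most 50 mm and 8.59 degrees, less where a joint would pass 70% of its speed; a pose out of reach is approached as far as the arm can. A call with a gripper value outside its range is refused whole. "fingers" is the gripper's target within -1 to 1 (shut at 1, half-way at 0, fully open at -1), set as the call begins (left out, the last holds). The fingers move at their own pace and stop on an object; "force" is the grip in N (left out, the last holds). Time passes only in rows, so rows that repeat a pose let the fingers close. It gives the time, the measured TCP pose, the force and the opening at its end, in the units of the state.
- robot.get_state(): the state, without advancing time (a new reading comes with each control period).
- capture(name): name is "side" or "top"; returns (picture, depth): 420x560x3 uint8, red, green, blue; 420x560 float32, m along the optical axis (not along the pixel's ray), 0 where there is no reading.
- camera_params(name): a dict with "camera_matrix" (3x3 intrinsics, pixels), "view" (4x4, takes a point from world to camera coordinates). Camera axes: x right, y down, z forward; pixel columns grow to the right and rows downward; lengths in m; the calibration is good to about 2 mm. A picture is of the moment at which its call begins. camera_params takes no time and is no camera call.
- job.hand_in(): hands the job in, once; it reports no verdict.
Trained networks look in the newest picture that a camera, given by its name, has taken for a name from the list of things; names that differ only in an ending like _2 or _b are one class to them, and where a whole thing is asked for, a point or a joint stands for the part that bears it (a point fixed in the world has none). Each returns a list of dicts, best first, with "conf" (0 to 1); they miss things now and then, are a little off and sometimes report something else, mostly with a low value. They report only what shows in the picture. A call takes as long as a camera call. They do not tell look-alikes from the thing itself.
- boxes_of(query, camera): "position" ([x, y, z] in m, in world coordinates, good to about 4 mm: the middle of the surface that is visible of it).
- regions_of(query, camera): "region" (420x560 bool, what is visible of it).
- spot_point(query, camera): "position" ([x, y, z] in m, in world coordinates, good to about 4 mm: a listed point, or the origin of a listed thing).
The state is a dict: "clock": time; "joint_pos": joint angles; "qvel": joint speeds; "joint_efforts": joint torques, N m; "tool_pos": TCP position; "eef_rot": TCP orientation; "force": force on the tool from outside, world axes, zero at the start; "moment": the same for the moment, N m; "gripper_width": opening from 0.0 (shut) to 1.0 (fully open).
Only numpy, scipy, OpenCV 4.12 (cv2) and the standard library are available. Lean on these libraries where they do the work, as an engineer would, in place of code of your own. Each camera call takes 0.05 s, during which the arm holds its last target.

TASK

The tea for the urn has been weighed out: put what is left of the pressed tea back flat in the wells of the tea box, round cakes in round wells and bricks in the oblong ones. Set the orange pan back in its place on the scale, open side up, and turn the tare knob until the pointer reads zero with the empty pan on. Leave the tumbler, mug and jar where they are.

Things in the scene. Friction and masses are not known exactly. Their poses are not given: they have to be found in the camera images.
- scale: top-reading dial scale, white body 292 x 150 mm and 45 mm high on rubber feet, fixed to the counter. Origin on the counter under the middle of the body, z up. Its x axis runs along its length: the weighing platform is towards +x (centre 78 mm from the origin), the dial with the black tare knob is towards -x (centre 72 mm from the origin)
- platform: steel weighing platform of the scale, 112 mm (x) x 156 mm (y). Origin at the centre of its flat top, 74 mm above the counter when empty. A rail 5 mm high frames the place for the pan: 76 mm (x) x 140 mm (y) inside, rail 6 mm wide. It sinks on a spring, 2 mm per 100 g, to a stop at 20 mm, and turns the pointer 0.31 rad per 100 g
- pan: loose orange weighing pan, an open trough 66 mm (x) x 130 mm (y) x 32 mm high, walls 3 mm, about 0.17 to 0.35 kg. Origin at the centre of its underside, z to its open side; the open side is up at the start. Right way up on the platform its long side lies along the platform's y (either end first)
- knob_grip (a point): on the upright axis of the tare knob, 90 mm above the counter. Black round fluted knob, 40 mm diameter, 70 to 99 mm above the counter; below it a flat window at 67 mm in a bezel 140 mm across and 67 mm high. Knob and white dial card turn together, freely either way for over a turn, light friction (0.05 N m), and stay where they are left
- zero_mark (a point): inner end of the red zero mark on the white dial card, 50 mm from the knob's axis; it turns with the knob (a red line on the knob's top points the same way)
- pointer_tip (a point): tip of the black pointer under the window, 50 mm from the knob's axis, turning about the same axis. Bare scale: it points along the scale's +x; it turns clockwise seen from above as the platform is loaded. The scale reads zero when the zero mark lies straight beyond the pointer tip (the two points one above the other)
- teabox: brown wooden tea box, no lid, 168 mm (x) x 256 mm (y), top 24 mm above the counter, fixed. Origin on the counter under its middle, z up. Six wells 12 mm deep in its top: three round, 65 mm diameter, in the row on its +x side, three oblong, 51 mm (x) x 73 mm (y), in the row on its -x side; rows 78 mm apart, wells in a row 80 mm apart
- round0 (a point): centre of the floor of a round well of the tea box, 12 mm above the counter
- round1 (a point): centre of the floor of a round well of the tea box, 12 mm above the counter
- round2 (a point): centre of the floor of a round well of the tea box, 12 mm above the counter
- oblong0 (a point): centre of the floor of an oblong well of the tea box, 12 mm above the counter; the long side lies along the box's y
- oblong1 (a point): centre of the floor of an oblong well of the tea box, 12 mm above the counter; the long side lies along the box's y
- oblong2 (a point): centre of the floor of an oblong well of the tea box, 12 mm above the counter; the long side lies along the box's y
- cake0: round pressed-tea cake, nearly black with a red dot, 60 mm diameter, 28 mm thick, 0.09 kg, hard. Origin at its centre, z along its axis (both faces alike). May be absent
- cake1: round pressed-tea cake, nearly black with a red dot, 60 mm diameter, 28 mm thick, 0.09 kg, hard. Origin at its centre, z along its axis (both faces alike). May be absent
- cake2: round pressed-tea cake, nearly black with a red dot, 60 mm diameter, 28 mm thick, 0.09 kg, hard. Origin at its centre, z along its axis (both faces alike). May be absent
- brick0: oblong pressed-tea brick, red-brown with a yellow label, 46 mm (x) x 68 mm (y) x 28 mm thick (z), 0.10 kg, hard. Origin at its centre (both faces alike). May be absent
- brick1: oblong pressed-tea brick, red-brown with a yellow label, 46 mm (x) x 68 mm (y) x 28 mm thick (z), 0.10 kg, hard. Origin at its centre (both faces alike). May be absent
- brick2: oblong pressed-tea brick, red-brown with a yellow label, 46 mm (x) x 68 mm (y) x 28 mm thick (z), 0.10 kg, hard. Origin at its centre (both faces alike). May be absent
- tumbler: bystander: blue drinking tumbler with steel cap, 68 mm diameter, 190 mm tall, origin under its middle
- mug: bystander: white mug with a handle on its +y side, 82 mm diameter, 90 mm tall, origin under its middle
- jar: bystander: amber jar with red lid, 80 mm diameter, 110 mm tall, origin under its middle
Mind the look-alikes: they are no part of the job. Leave any purple look-alike of the brick1 alone.

How it is judged:
By the outcome, as a careful person would: the job done as asked, in the order asked, and still so for the second after the job is handed in, with the robot touching nothing.
Of cake0, cake1, cake2, brick0, brick1, brick2 only 4 to 6 are there at a start; the rules pass over those that are not, and their reading is None.
At some moment in a run one of cake0, cake1, cake2, brick0, brick1, brick2 may be knocked a few centimetres aside while the robot is not near it.
Once in a run the grip may slacken for a moment while it holds something.
It also fails if it takes over 208 s, if anything falls off the work surface, if the arm or the gripper's body presses on something with over 40 N, if the wrist force passes 120 N, or if a joint passes its speed limit or range.

## Working session

There is one attempt and no reset: what is moved stays moved. The work goes in short steps, Python scripts to look and compute and a tool call to move; the robot and the scene stay as the last step left them, time stands still between calls to the robot, and variables do not carry over. Pictures are saved under pics/ and viewed, and the job is handed in when it is done.

Besides the shell and the picture viewer there is one more tool, called after "Request:" as name(argument=value, ...), one argument or row to a line, values as JSON. drive_tool: Moves the arm, as the interface text tells. Its arguments: {"type":"object","properties":{"series":{"type":"array"},"fingers":{"type":"number"},"force":{"type":"number"}},"required":["series"]}

```bash
mkdir -p pics; ls; python3 - <<'E'
from bench import *
import cv2,json
s=robot.get_state();print(s)
for n in("side","top"):
    p,d=capture(n);cv2.imwrite(f"pics/{n}0.png",p[:,:,::-1]);c=camera_params(n);print(n,c)
E
```

```text
pics
{'clock': 0.0, 'joint_pos': array([-1.33005077e+00,  2.76609429e-01,  1.50613903e+00,  2.20511628e-05,
        1.36068976e+00, -1.21005292e-01]), 'qvel': array([-1.13734648e-03,  1.11326408e-03, -3.96008903e-05,  5.84353805e-04,
       -5.04776016e-04,  2.54113047e-04]), 'joint_efforts': array([-2.70484670e-04, -4.16783345e+01, -2.45807344e+01, -5.42794642e-04,
        1.09232054e-02, -1.52012749e-07]), 'tool_pos': array([ 0.20337283, -0.53727107,  0.23042913]), 'eef_rot': array([-3.13976318e+00, -2.44178750e-04,  3.61746008e-01]), 'force': array([ 0.99581807, -0.93012927, -0.05500436]), 'moment': array([ 0.05393025,  0.00411037, -0.03481885]), 'gripper_width': 0.9973171224108023}
side {'camera_matrix': array([[441.1708312 ,   0.        , 285.75670484],
       [  0.        , 441.1708312 , 211.75226991],
       [  0.        ,   0.        ,   1.        ]]), 'view': array([[-0.99810603, -0.05870557, -0.01838512,  0.57850159],
       [-0.01510931,  0.52364937, -0.85179989,  0.03691406],
       [ 0.05963275, -0.84990882, -0.52354459,  1.05890365],
       [ 0.        ,  0.        ,  0.        ,  1.        ]])}
top {'camera_matrix': array([[415.74719441,   0.        , 279.11793334],
       [  0.        , 415.74719441, 209.8939449 ],
       [  0.        ,   0.        ,   1.        ]]), 'view': array([[-0.02073473, -0.99978435,  0.00115446,  0.0577648 ],
       [-0.99740219,  0.02060562, -0.06902377,  0.57446951],
       [ 0.0689851 , -0.00258265, -0.99761435,  1.12089591],
       [ 0.        ,  0.        ,  0.        ,  1.        ]])}
```

View pics/top0.png

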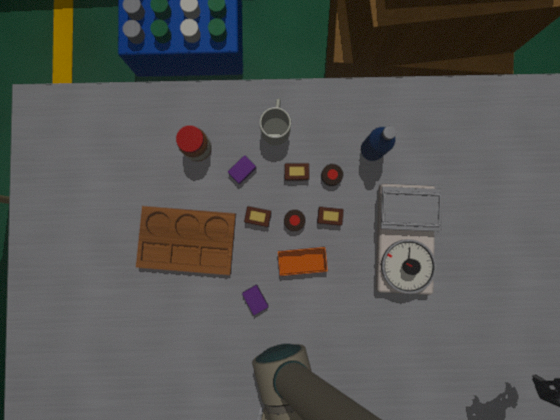

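View pics/side0.png

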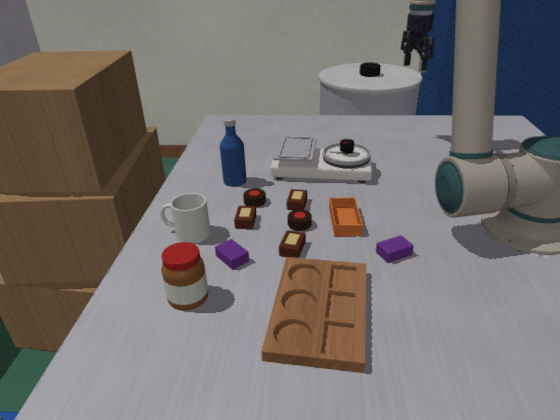

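```bash
cat > h.py <<'E'
from bench import *
import numpy as np,cv2
from scipy.spatial.transform import Rotation as Ro
def world(n,d,mask):
    c=camera_params(n);K=c["camera_matrix"];V=c["view"]
    r,q=np.nonzero(mask&(d>0));z=d[r,q]
    P=np.stack([(q-K[0,2])*z/K[0,0],(r-K[1,2])*z/K[1,1],z],1)
    return (P-V[:3,3])@V[:3,:3]
def proj(n,X):
    c=camera_params(n);K=c["camera_matrix"];V=c["view"]
    p=V[:3,:3]@np.asarray(X)+V[:3,3];p=K@p;return p[:2]/p[2]
def go(x,y,z,yaw,tilt=None):
    """print the shift in tool axes/units from the present pose"""
    s=robot.get_state();R=Ro.from_euler('xyz',s['eef_rot']);T=Ro.from_euler('xyz',[np.pi,0,yaw])
    t=R.inv().apply(np.array([x,y,z])-s['tool_pos'])*100
    w=(R.inv()*T).as_rotvec()/np.radians(5)
    print('t',np.round(t,2),'r',np.round(w,2),'clk',round(s['clock'],2),'pos',s['tool_pos'].round(4),'rot',s['eef_rot'].round(3),'grip',round(s['gripper_width'],3),'F',s['force'].round(1))
def rect(P,top=None,tol=.006):
    z=np.percentile(P[:,2],90) if top is None else top
    Q=P[abs(P[:,2]-z)<tol]
    (c,wh,a)=cv2.minAreaRect((Q[:,:2]*1000).astype(np.float32))
    return np.array(c)/1000,wh,a,z,len(Q)
E
python3 - <<'E'
from h import *
p,d=capture("top");capture("side")
for q in("cake0","brick0","pan","teabox","scale","platform","mug","jar","tumbler"):
    for r in regions_of(q,"top"):
        if r["conf"]<.3:continue
        P=world("top",d,r["region"]);c,wh,a,z,n=rect(P)
        col=np.median(p[r["region"]],0)
        print(q,round(r["conf"],2),"c",c.round(4),"wh",np.round(wh,0),"a",round(a,1),"z",round(z,4),"n",n,"col",col)
for q in("round0","round1","round2","oblong0","oblong1","oblong2","knob_grip","zero_mark","pointer_tip","scale","pan","teabox","platform","cake0","brick0"):
    for cam in("top","side"):
        print(q,cam,[(round(s["conf"],2),np.round(s["position"],3).tolist()) for s in spot_point(q,cam) if s["conf"]>.3])
print(robot.get_state()["clock"])
E
```

```text
cake0 0.8 c [0.548  0.0046] wh [57. 57.] a 61.7 z 0.0311 n 349 col [50. 36. 30.]
cake0 0.63 c [ 0.6705 -0.1026] wh [58. 56.] a 89.0 z 0.0311 n 342 col [48. 36. 31.]
brick0 0.88 c [ 0.5577 -0.0941] wh [68. 46.] a 82.5 z 0.031 n 391 col [72.  51.5 39. ]
brick0 0.75 c [0.5607 0.1052] wh [68. 45.] a 77.7 z 0.0309 n 376 col [71.  47.5 37. ]
brick0 0.73 c [ 0.4199 -0.289 ] wh [40. 39.] a 34.5 z 0.0974 n 205 col [144. 142. 133.]
brick0 0.71 c [0.6905 0.1461] wh [45. 66.] a 43.8 z 0.0307 n 378 col [78. 43. 97.]
brick0 0.69 c [ 0.6814 -0.0055] wh [66. 44.] a 88.8 z 0.0308 n 381 col [74. 53. 39.]
brick0 0.59 c [0.3354 0.1157] wh [68. 46.] a 28.9 z 0.0312 n 399 col [74. 41. 93.]
pan 0.72 c [ 0.744  -0.2196] wh [28. 30.] a 43.8 z 0.1889 n 140 col [25. 33. 46.]
pan 0.69 c [ 0.4365 -0.0145] wh [ 66. 130.] a 4.1 z 0.0304 n 167 col [144.  68.  21.]
teabox 0.81 c [0.5001 0.3018] wh [256. 168.] a 84.3 z 0.0262 n 2845 col [99. 64. 35.]
platform 0.64 c [ 0.5697 -0.2989] wh [156. 111.] a 86.2 z 0.0787 n 2025 col [107. 106. 108.]
platform 0.45 c [0.5002 0.3021] wh [257. 168.] a 84.2 z 0.0262 n 2932 col [9
[... 1977 characters left out ...]
013, -0.002])]
pan side []
teabox top [(0.82, [0.497, 0.299, -0.001])]
teabox side []
platform top [(0.95, [0.571, -0.298, 0.075])]
platform side [(0.72, [0.571, -0.304, 0.072])]
cake0 top [(0.72, [0.672, -0.105, 0.013]), (0.61, [0.447, -0.247, 0.064])]
cake0 side [(0.81, [0.552, 0.002, 0.011]), (0.79, [0.671, -0.105, 0.012])]
brick0 top [(0.94, [0.336, 0.114, 0.009]), (0.81, [0.689, 0.148, 0.016]), (0.65, [0.68, -0.005, 0.013]), (0.58, [0.562, 0.103, 0.013]), (0.56, [0.56, -0.095, 0.012]), (0.53, [0.437, -0.013, -0.0])]
brick0 side [(0.93, [0.692, 0.147, 0.016]), (0.88, [0.558, -0.099, 0.011]), (0.88, [0.334, 0.117, 0.014]), (0.71, [0.683, -0.008, 0.014]), (0.7, [0.565, 0.105, 0.014])]
2.15
```

```bash
python3 - <<'E'
from h import *
p,d=capture("top")
r=[r for r in regions_of("teabox","top")][0]["region"]
m=cv2.morphologyEx(r.astype(np.uint8),cv2.MORPH_CLOSE,np.ones((25,25)))>0
P=world("top",d,m);rr,qq=np.nonzero(m&(d>0))
low=np.zeros(d.shape,np.uint8);s=P[:,2]<.0195;low[rr[s],qq[s]]=1
n,lab,st,ce=cv2.connectedComponentsWithStats(low,connectivity=4)
for i in range(1,n):
    if st[i,4]<80:continue
    Q=world("top",d,lab==i);c,wh,a=cv2.minAreaRect((Q[:,:2]*1000).astype(np.float32));print(np.round(c,1),np.round(wh,1),round(a,1),Q[:,2].mean().round(4),st[i,4])
c,wh,a=cv2.minAreaRect((P[P[:,2]>.02][:,:2]*1000).astype(np.float32));print(c,wh,a)
go(.5607,.1052,.14,1.356);go(.5607,.1052,.014,1.356)
E
```

```text
[548.  379.9] [61.1 63.3] 87.9 0.0125 428
[539.7 300.6] [61.3 60.8] 88.6 0.0126 430
[531.  218.9] [63.4 62.3] 44.8 0.0125 437
[468.8 387.1] [71.6 51.5] 84.3 0.0125 495
[461.  306.5] [74.  52.2] 85.9 0.0127 503
[454.2 227.4] [72.9 53.6] 84.0 0.0126 507
(500.02874755859375, 302.06549072265625) (257.0432434082031, 167.9939727783203) 84.23628997802734
t [ 56.16 -47.5    9.13] r [  0.     0.   -11.39] clk 2.25 pos [ 0.2035 -0.5378  0.2313] rot [ 3.142 -0.     0.362] grip 1.0 F [ 0.9 -0.  -0.2]
t [ 56.16 -47.5   21.73] r [  0.     0.   -11.39] clk 2.25 pos [ 0.2035 -0.5378  0.2313] rot [ 3.142 -0.     0.362] grip 1.0 F [ 0.9 -0.  -0.2]
```

Request:
drive_tool(
  series=[
    {"tx": 4, "ty": -3.3, "tz": 0, "rz": -1.5},
    {"tx": 8, "ty": -6.6, "rz": -3},
    {"tx": 12, "ty": -9.9, "rz": -4.5},
    {"tx": 15.5, "ty": -13.2, "rz": -6},
    {"tx": 19, "ty": -16.5, "rz": -7.5},
  ],
  fingers=-1,
  force=60,
)

```text
invalid input
```

```bash
python3 - <<'E'
from h import *
go(.5607,.1052,.12,1.356)
E
```

```text
t [ 56.16 -47.5   11.13] r [  0.     0.   -11.39] clk 2.25 pos [ 0.2035 -0.5378  0.2313] rot [ 3.142 -0.     0.362] grip 1.0 F [ 0.9 -0.  -0.2]
```

Request:
drive_tool(
  series=[
    {"tx": 19, "ty": -16.5, "tz": 0, "rx": 0, "ry": 0, "rz": -7.5},
    {"tx": 19, "ty": -16.5, "tz": 0, "rx": 0, "ry": 0, "rz": -7.5},
    {"tx": 19, "ty": -16.5, "tz": 0, "rx": 0, "ry": 0, "rz": -7.5},
    {"tx": 19, "ty": -16.5, "tz": 0, "rx": 0, "ry": 0, "rz": -7.5},
    {"tx": 19, "ty": -16.5, "tz": 0, "rx": 0, "ry": 0, "rz": -7.5},
  ],
  fingers=-1,
  force=60,
)

```text
clock: 2.75
tool_pos: [0.3226, -0.316, 0.2315]
eef_rot: [3.141, 0.0, 1.019]
force: [1.5, -0.4, 0.8]
gripper_width: 0.997
```

```bash
python3 - <<'E'
from h import *
go(.5607,.1052,.12,1.356)
E
```

```text
t [48.35 -1.8  11.14] r [ 0.01  0.   -3.86] clk 2.75 pos [ 0.3226 -0.316   0.2315] rot [3.141 0.    1.019] grip 0.997 F [ 1.5 -0.4  0.8]
```

Request:
drive_tool(
  series=[
    {"tx": 24, "ty": -1, "tz": 4, "rx": 0, "ry": 0, "rz": -3.86},
    {"tx": 24, "ty": -1, "tz": 4, "rx": 0, "ry": 0, "rz": -3.86},
    {"tx": 24, "ty": -1, "tz": 4, "rx": 0, "ry": 0, "rz": -3.86},
    {"tx": 24, "ty": -1, "tz": 4, "rx": 0, "ry": 0, "rz": -3.86},
    {"tx": 24, "ty": -1, "tz": 4, "rx": 0, "ry": 0, "rz": -3.86},
  ],
)

```text
clock: 3.25
tool_pos: [0.4407, -0.1061, 0.1912]
eef_rot: [3.141, -0.0, 1.354]
force: [0.5, -1.1, 0.3]
gripper_width: 1.001
```

```bash
python3 - <<'E'
from h import *
go(.5607,.1052,.10,1.356)
E
```

```text
t [23.22  7.16  9.13] r [ 0.01 -0.   -0.02] clk 3.25 pos [ 0.4407 -0.1061  0.1912] rot [ 3.141 -0.     1.354] grip 1.001 F [ 0.5 -1.1  0.3]
```

Request:
drive_tool(
  series=[
    {"tx": 23.2, "ty": 7.2, "tz": 9.1, "rx": 0, "ry": 0, "rz": 0},
    {"tx": 23.2, "ty": 7.2, "tz": 9.1, "rx": 0, "ry": 0, "rz": 0},
    {"tx": 23.2, "ty": 7.2, "tz": 9.1, "rx": 0, "ry": 0, "rz": 0},
    {"tx": 23.2, "ty": 7.2, "tz": 9.1, "rx": 0, "ry": 0, "rz": 0},
    {"tx": 23.2, "ty": 7.2, "tz": 9.1, "rx": 0, "ry": 0, "rz": 0},
  ],
)

```text
clock: 3.75
tool_pos: [0.5568, 0.0969, 0.103]
eef_rot: [3.141, 0.0, 1.354]
force: [0.3, 0.5, 0.8]
gripper_width: 1.0
```

```bash
python3 - <<'E'
from h import *
go(.5607,.1052,.014,1.356)
p,d=capture("side");cv2.imwrite("pics/s1.png",p[:,:,::-1])
p,d=capture("top");cv2.imwrite("pics/t1.png",p[:,:,::-1])
for r in regions_of("brick0","side"):
    P=world("side",d:=capture("side")[1],r["region"]) if 0 else None
E
```

```text
t [0.9  0.19 8.9 ] r [ 0.01  0.   -0.03] clk 3.75 pos [0.5568 0.0969 0.103 ] rot [3.141 0.    1.354] grip 1.0 F [0.3 0.5 0.8]
```

View pics/s1.png

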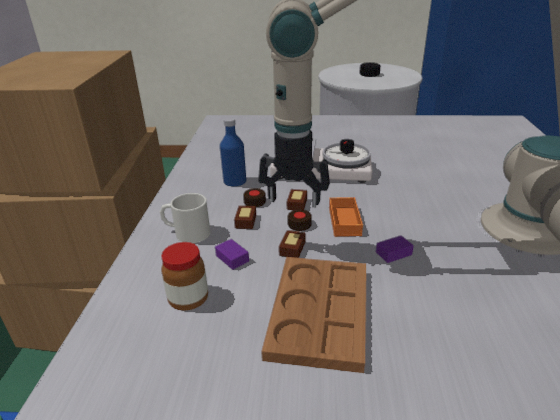

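View pics/t1.png

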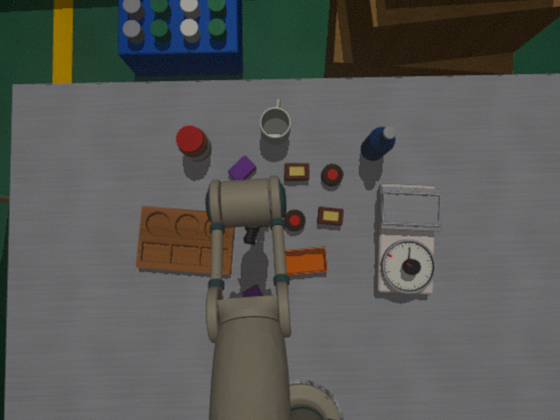

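Request:
drive_tool(
  series=[
    {"tx": 0.9, "ty": 0.2, "tz": 5, "rx": 0, "ry": 0, "rz": 0},
    {"tx": 0.9, "ty": 0.2, "tz": 8.9, "rx": 0, "ry": 0, "rz": 0},
    {"tx": 0.9, "ty": 0.2, "tz": 8.9, "rx": 0, "ry": 0, "rz": 0},
    {"tx": 0.9, "ty": 0.2, "tz": 8.9, "rx": 0, "ry": 0, "rz": 0},
  ],
)

```text
clock: 4.3
tool_pos: [0.5596, 0.1023, 0.0152]
eef_rot: [-3.141, 0.001, 1.352]
force: [1.5, 0.1, 0.8]
gripper_width: 0.998
```

Request:
drive_tool(
  series=[
    {"tx": 0, "ty": 0, "tz": 0, "rx": 0, "ry": 0, "rz": 0},
    {"tx": 0, "ty": 0, "tz": 0, "rx": 0, "ry": 0, "rz": 0},
    {"tx": 0, "ty": 0, "tz": 0, "rx": 0, "ry": 0, "rz": 0},
    {"tx": 0, "ty": 0, "tz": 0, "rx": 0, "ry": 0, "rz": 0},
    {"tx": 0, "ty": 0, "tz": 0, "rx": 0, "ry": 0, "rz": 0},
  ],
  fingers=1,
  force=60,
)

```text
clock: 4.8
tool_pos: [0.5613, 0.1031, 0.0169]
eef_rot: [3.138, -0.001, 1.353]
force: [-0.7, 0.5, 6.1]
gripper_width: 0.515
```

```bash
python3 - <<'E'
from h import *
go(.5607,.1052,.014,1.356)
p,d=capture("side");cv2.imwrite("pics/s2.png",cv2.resize(p[120:300,200:420,::-1],None,fx=3,fy=3))
E
```

```text
t [ 0.19 -0.11  0.29] r [ 0.04 -0.01 -0.03] clk 4.8 pos [0.5613 0.1031 0.0169] rot [ 3.138e+00 -1.000e-03  1.353e+00] grip 0.515 F [-0.7  0.5  6.1]
```

View pics/s2.png

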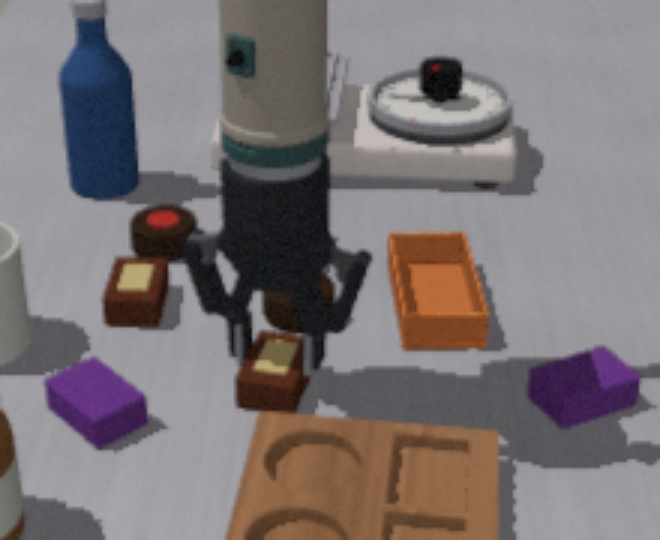

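Request:
drive_tool(
  series=[
    {"tx": 0, "ty": 0, "tz": -3, "rx": 0, "ry": 0, "rz": 0},
    {"tx": 0, "ty": 0, "tz": -6, "rx": 0, "ry": 0, "rz": 0},
    {"tx": 0, "ty": 0, "tz": -6, "rx": 0, "ry": 0, "rz": 0},
    {"tx": 0, "ty": 0, "tz": -6, "rx": 0, "ry": 0, "rz": 0},
  ],
)

```text
clock: 5.25
tool_pos: [0.5602, 0.1033, 0.0756]
eef_rot: [3.139, -0.001, 1.353]
force: [0.1, -1.3, -1.7]
gripper_width: 0.515
```

```bash
python3 - <<'E'
from h import *
go(.4542,.2270,.075,1.472)
p,d=capture("side");cv2.imwrite("pics/s3.png",cv2.resize(p[120:300,200:420,::-1],None,fx=3,fy=3))
E
```

```text
t [  9.79 -13.02   0.04] r [ 0.02 -0.   -1.36] clk 5.25 pos [0.5602 0.1033 0.0756] rot [ 3.139e+00 -1.000e-03  1.353e+00] grip 0.515 F [ 0.1 -1.3 -1.7]
```

View pics/s3.png

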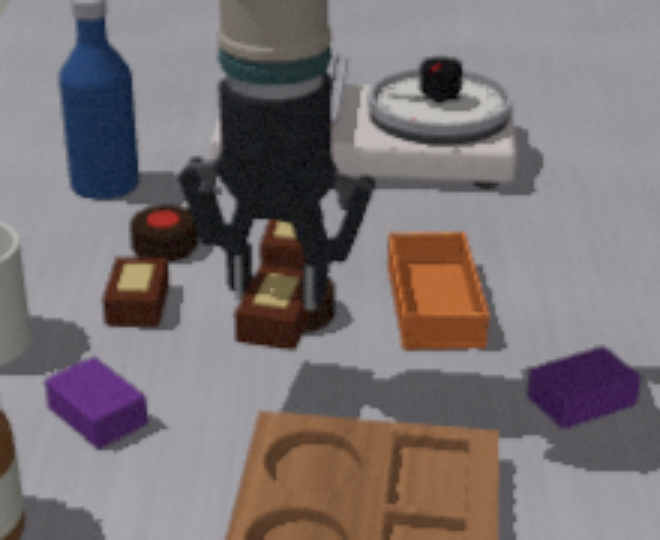

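Request:
drive_tool(
  series=[
    {"tx": 9.6, "ty": -13, "tz": 0, "rx": 0, "ry": 0, "rz": -1.36},
    {"tx": 9.6, "ty": -13, "tz": 0, "rx": 0, "ry": 0, "rz": -1.36},
    {"tx": 9.6, "ty": -13, "tz": 0, "rx": 0, "ry": 0, "rz": -1.36},
    {"tx": 9.6, "ty": -13, "tz": 0, "rx": 0, "ry": 0, "rz": -1.36},
    {"tx": 9.6, "ty": -13, "tz": 0, "rx": 0, "ry": 0, "rz": -1.36},
  ],
)

```text
clock: 5.8
tool_pos: [0.4512, 0.2259, 0.0735]
eef_rot: [-3.139, 0.001, 1.475]
force: [0.7, -0.4, -1.1]
gripper_width: 0.515
```

```bash
python3 - <<'E'
from h import *
go(.4538,.2249,.040,1.472)
E
```

```text
t [-0.07  0.28  3.34] r [-0.03  0.02  0.04] clk 5.8 pos [0.4512 0.2259 0.0735] rot [-3.139e+00  1.000e-03  1.475e+00] grip 0.515 F [ 0.7 -0.4 -1.1]
```

Request:
drive_tool(
  series=[
    {"tx": -0.1, "ty": 0.2, "tz": 2.5, "rx": 0, "ry": 0, "rz": 0},
    {"tx": -0.1, "ty": 0.2, "tz": 3.3, "rx": 0, "ry": 0, "rz": 0},
    {"tx": -0.1, "ty": 0.2, "tz": 3.3, "rx": 0, "ry": 0, "rz": 0},
    {"tx": -0.1, "ty": 0.2, "tz": 3.3, "rx": 0, "ry": 0, "rz": 0},
  ],
)

```text
clock: 6.2
tool_pos: [0.4562, 0.2232, 0.0414]
eef_rot: [-3.141, 0.0, 1.471]
force: [0.6, 0.5, -1.4]
gripper_width: 0.513
```

```bash
python3 - <<'E'
from h import *
for i in range(3):
    go(.4538,.2249,.027,1.472)
    p,d=capture("side")
cv2.imwrite("pics/s4.png",cv2.resize(p[200:380,230:430,::-1],None,fx=3,fy=3))
E
```

```text
t [ 0.14 -0.26  1.44] r [-0.    0.01 -0.02] clk 6.2 pos [0.4562 0.2232 0.0414] rot [-3.141  0.     1.471] grip 0.513 F [ 0.6  0.5 -1.4]
t [ 0.12 -0.28  1.48] r [ 0.01 -0.   -0.01] clk 6.25 pos [0.4564 0.2235 0.0418] rot [ 3.141 -0.     1.471] grip 0.513 F [-0.4  0.5  0. ]
t [ 0.1  -0.28  1.51] r [ 0.01 -0.   -0.01] clk 6.3 pos [0.4565 0.2236 0.0421] rot [ 3.141 -0.     1.471] grip 0.519 F [-0.8  0.2 -0.1]
```

View pics/s4.png

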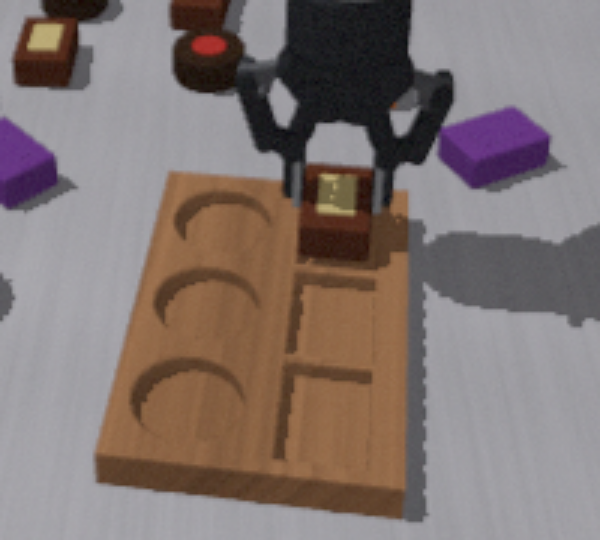

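Request:
drive_tool(
  series=[
    {"tx": 0.1, "ty": -0.27, "tz": 0.2, "rx": 0, "ry": 0, "rz": 0},
    {"tx": 0.1, "ty": -0.27, "tz": 0.6, "rx": 0, "ry": 0, "rz": 0},
    {"tx": 0.1, "ty": -0.27, "tz": 1.0, "rx": 0, "ry": 0, "rz": 0},
    {"tx": 0.1, "ty": -0.27, "tz": 1.4, "rx": 0, "ry": 0, "rz": 0},
    {"tx": 0.1, "ty": -0.27, "tz": 1.4, "rx": 0, "ry": 0, "rz": 0},
  ],
)

```text
clock: 6.85
tool_pos: [0.4528, 0.2252, 0.0289]
eef_rot: [3.141, 0.0, 1.472]
force: [-3.6, -0.6, 12.0]
gripper_width: 0.517
```

```bash
python3 - <<'E'
from h import *
for i in range(3):
    go(.4538,.2249,.027,1.472)
    p,d=capture("side")
cv2.imwrite("pics/s5.png",cv2.resize(p[200:380,230:430,::-1],None,fx=3,fy=3))
E
```

```text
t [-0.02  0.1   0.19] r [0. 0. 0.] clk 6.85 pos [0.4528 0.2252 0.0289] rot [3.141 0.    1.472] grip 0.517 F [-3.6 -0.6 12. ]
t [-0.02  0.1   0.19] r [0. 0. 0.] clk 6.9 pos [0.4528 0.2252 0.0289] rot [3.141 0.    1.472] grip 0.516 F [-3.6 -0.7 12.2]
t [-0.02  0.1   0.19] r [0. 0. 0.] clk 6.95 pos [0.4528 0.2252 0.0289] rot [3.141 0.    1.472] grip 0.517 F [-3.8 -1.4 13.3]
```

View pics/s5.png

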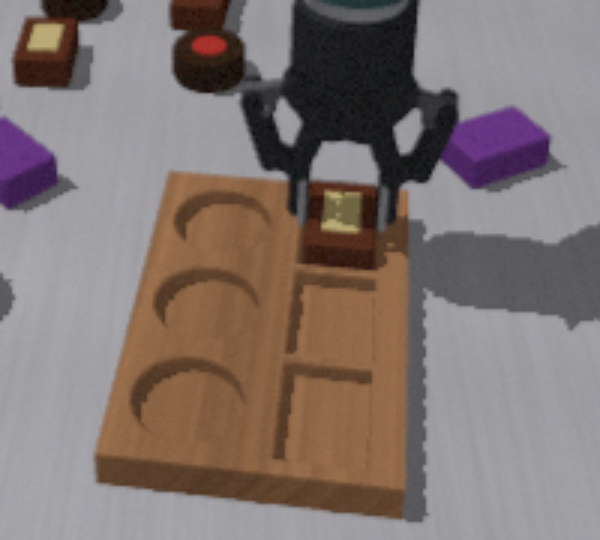

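Request:
drive_tool(
  series=[
    {"tx": 0, "ty": 0, "tz": 0, "rx": 0, "ry": 0, "rz": 0},
    {"tx": 0, "ty": 0, "tz": 0, "rx": 0, "ry": 0, "rz": 0},
    {"tx": 0, "ty": 0, "tz": 0, "rx": 0, "ry": 0, "rz": 0},
    {"tx": 0, "ty": 0, "tz": -4, "rx": 0, "ry": 0, "rz": 0},
    {"tx": 0, "ty": 0, "tz": -6, "rx": 0, "ry": 0, "rz": 0},
  ],
  fingers=-0.36,
)

```text
clock: 7.5
tool_pos: [0.4537, 0.2254, 0.0889]
eef_rot: [3.14, -0.0, 1.472]
force: [1.2, 0.6, 0.2]
gripper_width: 0.679
```

```bash
cat >> h.py <<'E'
def find(cam="top"):
    p,d=capture(cam);out={}
    for q in("cake0","brick0"):
        for r in regions_of(q,cam):
            if r["conf"]<.3:continue
            P=world(cam,d,r["region"]);c,wh,a,z,n=rect(P)
            if not .005<z<.06:continue
            col=np.median(p[r["region"]],0)
            print(q,round(r["conf"],2),"c",c.round(4),"wh",np.round(wh,0),"a",round(a,1),"z",round(z,4),"purple" if col[2]>col[0] else "")
    return p,d
E
python3 - <<'E'
from h import *
go(.5577,-.0941,.08,1.44)
p,d=find();cv2.imwrite("pics/t6.png",p[:,:,::-1])
p,d=capture("side")
cv2.imwrite("pics/s6.png",cv2.resize(p[150:380,180:430,::-1],None,fx=2.5,fy=2.5))
E
```

```text
t [-30.77  13.51   0.89] r [ 0.01 -0.01  0.36] clk 7.5 pos [0.4537 0.2254 0.0889] rot [ 3.14  -0.     1.472] grip 0.679 F [1.2 0.6 0.2]
cake0 0.74 c [0.5477 0.0042] wh [57. 57.] a 53.5 z 0.0311 
brick0 0.96 c [0.6906 0.1462] wh [45. 66.] a 43.7 z 0.0311 purple
brick0 0.91 c [0.3355 0.1158] wh [67. 46.] a 28.4 z 0.0311 purple
brick0 0.7 c [ 0.6821 -0.0055] wh [66. 42.] a 89.0 z 0.0312 
brick0 0.64 c [ 0.5577 -0.094 ] wh [67. 46.] a 82.9 z 0.031 
brick0 0.6 c [0.4526 0.2066] wh [27. 40.] a 89.2 z 0.043
```

View pics/s6.png

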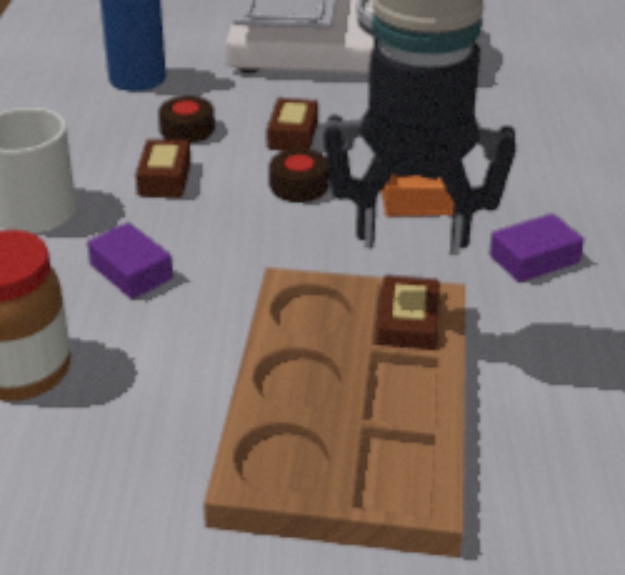

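```bash
python3 - <<'E'
from h import *
go(.5477,.0044,.08,1.472)
E
```

```text
t [-21.03  11.62   0.74] r [ 0.  0. -0.] clk 7.7 pos [0.4528 0.2251 0.0874] rot [3.141 0.    1.472] grip 0.681 F [ 0.5 -0.6 -0.5]
```

Request:
drive_tool(
  series=[
    {"tx": -21, "ty": 11.6, "tz": 0, "rx": 0, "ry": 0, "rz": 0},
    {"tx": -21, "ty": 11.6, "tz": 0, "rx": 0, "ry": 0, "rz": 0},
    {"tx": -21, "ty": 11.6, "tz": 0, "rx": 0, "ry": 0, "rz": 0},
    {"tx": -21, "ty": 11.6, "tz": 0, "rx": 0, "ry": 0, "rz": 0},
    {"tx": -21, "ty": 11.6, "tz": 0, "rx": 0, "ry": 0, "rz": 0},
  ],
  fingers=-1,
)

```text
clock: 8.2
tool_pos: [0.5475, 0.0022, 0.0858]
eef_rot: [-3.139, 0.0, 1.471]
force: [-1.0, 0.6, -0.2]
gripper_width: 0.999
```

Request:
drive_tool(
  series=[
    {"tx": 0, "ty": 0, "tz": 2, "rx": 0, "ry": 0, "rz": 0},
    {"tx": 0, "ty": 0, "tz": 2, "rx": 0, "ry": 0, "rz": 0},
    {"tx": 0, "ty": 0, "tz": 2, "rx": 0, "ry": 0, "rz": 0},
  ],
)

```text
clock: 8.5
tool_pos: [0.5459, 0.0051, 0.066]
eef_rot: [-3.137, -0.0, 1.472]
force: [0.5, 0.0, 0.8]
gripper_width: 0.998
```

```bash
python3 - <<'E'
from h import *
go(.5477,.0044,.015,1.472)
E
```

```text
t [-0.06  0.21  5.1 ] r [-0.05 -0.   -0.  ] clk 8.5 pos [0.5459 0.0051 0.066 ] rot [-3.137 -0.     1.472] grip 0.998 F [0.5 0.  0.8]
```

Request:
drive_tool(
  series=[
    {"tx": 0, "ty": 0.1, "tz": 3, "rx": 0, "ry": 0, "rz": 0},
    {"tx": 0, "ty": 0.1, "tz": 5.1, "rx": 0, "ry": 0, "rz": 0},
    {"tx": 0, "ty": 0.1, "tz": 5.1, "rx": 0, "ry": 0, "rz": 0},
    {"tx": 0, "ty": 0.1, "tz": 5.1, "rx": 0, "ry": 0, "rz": 0},
  ],
)

```text
clock: 8.9
tool_pos: [0.5484, 0.0055, 0.0169]
eef_rot: [-3.141, 0.0, 1.473]
force: [0.6, -0.2, -0.3]
gripper_width: 0.997
```

Request:
drive_tool(
  series=[
    {"tx": 0, "ty": 0, "tz": 0, "rx": 0, "ry": 0, "rz": 0},
    {"tx": 0, "ty": 0, "tz": 0, "rx": 0, "ry": 0, "rz": 0},
    {"tx": 0, "ty": 0, "tz": 0, "rx": 0, "ry": 0, "rz": 0},
    {"tx": 0, "ty": 0, "tz": 0, "rx": 0, "ry": 0, "rz": 0},
    {"tx": 0, "ty": 0, "tz": 0, "rx": 0, "ry": 0, "rz": 0},
  ],
  fingers=1,
)

```text
clock: 9.4
tool_pos: [0.5497, 0.0048, 0.0187]
eef_rot: [3.139, -0.0, 1.472]
force: [-1.9, 1.8, 6.7]
gripper_width: 0.663
```

Request:
drive_tool(
  series=[
    {"tx": 0, "ty": 0, "tz": -3, "rx": 0, "ry": 0, "rz": 0},
    {"tx": 0, "ty": 0, "tz": -6, "rx": 0, "ry": 0, "rz": 0},
    {"tx": 0, "ty": 0, "tz": -6, "rx": 0, "ry": 0, "rz": 0},
    {"tx": 0, "ty": 0, "tz": -6, "rx": 0, "ry": 0, "rz": 0},
  ],
)

```text
clock: 9.8
tool_pos: [0.5491, 0.0046, 0.0778]
eef_rot: [3.139, 0.0, 1.472]
force: [0.4, -0.6, -1.6]
gripper_width: 0.665
```

```bash
python3 - <<'E'
from h import *
go(.531,.2188,.075,1.472)
p,d=capture("side");cv2.imwrite("pics/s7.png",cv2.resize(p[120:300,200:420,::-1],None,fx=3,fy=3))
E
```

```text
t [21.14 -3.92  0.26] r [ 0.03  0.   -0.  ] clk 9.8 pos [0.5491 0.0046 0.0778] rot [3.139 0.    1.472] grip 0.665 F [ 0.4 -0.6 -1.6]
```

View pics/s7.png

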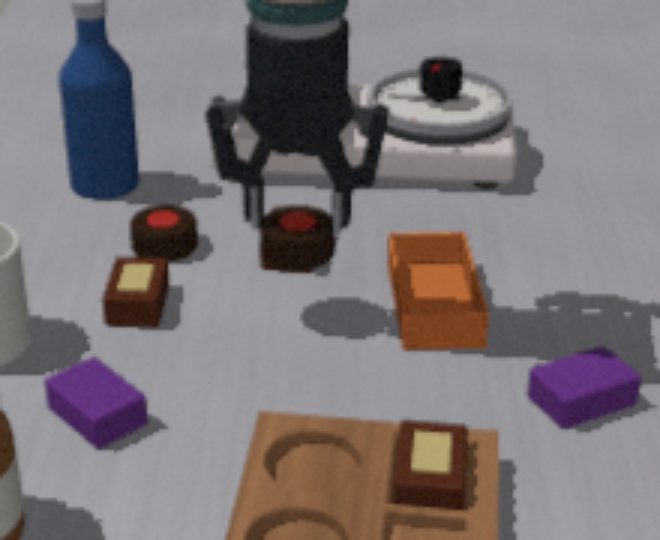

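Request:
drive_tool(
  series=[
    {"tx": 21.1, "ty": -3.9, "tz": 0, "rx": 0, "ry": 0, "rz": 0},
    {"tx": 21.1, "ty": -3.9, "tz": 0, "rx": 0, "ry": 0, "rz": 0},
    {"tx": 21.1, "ty": -3.9, "tz": 0, "rx": 0, "ry": 0, "rz": 0},
    {"tx": 21.1, "ty": -3.9, "tz": 0, "rx": 0, "ry": 0, "rz": 0},
    {"tx": 21.1, "ty": -3.9, "tz": 0, "rx": 0, "ry": 0, "rz": 0},
  ],
)

```text
clock: 10.35
tool_pos: [0.5289, 0.2226, 0.0752]
eef_rot: [-3.139, -0.001, 1.475]
force: [-0.1, -1.4, -0.6]
gripper_width: 0.665
```

Request:
drive_tool(
  series=[
    {"tx": 0, "ty": 0, "tz": 2.8, "rx": 0, "ry": 0, "rz": 0},
    {"tx": 0, "ty": 0, "tz": 2.8, "rx": 0, "ry": 0, "rz": 0},
    {"tx": 0, "ty": 0, "tz": 2.8, "rx": 0, "ry": 0, "rz": 0},
    {"tx": 0, "ty": 0, "tz": 2.8, "rx": 0, "ry": 0, "rz": 0},
    {"tx": 0, "ty": 0, "tz": 2.8, "rx": 0, "ry": 0, "rz": 0},
  ],
)

```text
clock: 10.85
tool_pos: [0.5314, 0.2178, 0.0494]
eef_rot: [3.14, -0.0, 1.471]
force: [-0.2, 0.5, -1.2]
gripper_width: 0.668
```

```bash
python3 - <<'E'
from h import *
go(.531,.2188,.0307,1.472)
p,d=capture("side");cv2.imwrite("pics/s8.png",cv2.resize(p[200:380,230:430,::-1],None,fx=3,fy=3))
go(.531,.2188,.0307,1.472)
E
```

```text
t [ 0.09 -0.06  1.87] r [ 0.02 -0.   -0.02] clk 10.85 pos [0.5314 0.2178 0.0494] rot [ 3.14  -0.     1.471] grip 0.668 F [-0.2  0.5 -1.2]
t [ 0.08 -0.05  1.87] r [ 0.02 -0.   -0.02] clk 10.9 pos [0.5314 0.2179 0.0494] rot [ 3.14  -0.     1.471] grip 0.664 F [ 0.2  0.3 -1.4]
```

View pics/s8.png

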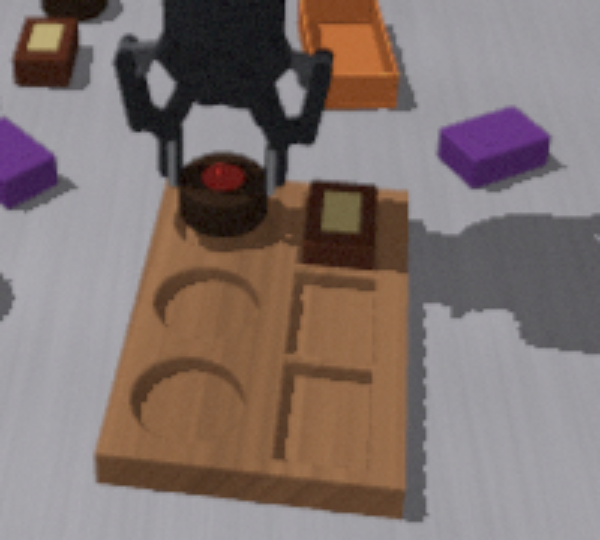

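Request:
drive_tool(
  series=[
    {"tx": 0.1, "ty": -0.05, "tz": 0.5, "rx": 0, "ry": 0, "rz": 0},
    {"tx": 0.1, "ty": -0.05, "tz": 1.0, "rx": 0, "ry": 0, "rz": 0},
    {"tx": 0.1, "ty": -0.05, "tz": 1.4, "rx": 0, "ry": 0, "rz": 0},
    {"tx": 0.1, "ty": -0.05, "tz": 1.8, "rx": 0, "ry": 0, "rz": 0},
    {"tx": 0.1, "ty": -0.05, "tz": 1.8, "rx": 0, "ry": 0, "rz": 0},
  ],
)

```text
clock: 11.4
tool_pos: [0.53, 0.2194, 0.0309]
eef_rot: [-3.141, 0.0, 1.472]
force: [-0.9, -0.8, 3.8]
gripper_width: 0.664
```

```bash
python3 - <<'E'
from h import *
p,d=capture("side");cv2.imwrite("pics/s9.png",cv2.resize(p[200:380,230:430,::-1],None,fx=3,fy=3))
go(.531,.2192,.0307,1.472)
E
```

```text
t [-0.01  0.1   0.02] r [-0.  0.  0.] clk 11.45 pos [0.53   0.2194 0.0309] rot [-3.141  0.     1.472] grip 0.66 F [-1.7 -0.6  5. ]
```

View pics/s9.png

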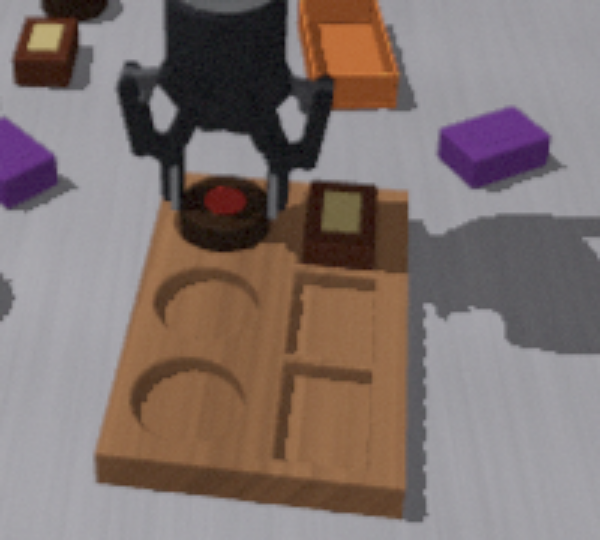

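Request:
drive_tool(
  series=[
    {"tx": 0, "ty": 0, "tz": 0, "rx": 0, "ry": 0, "rz": 0},
    {"tx": 0, "ty": 0, "tz": 0, "rx": 0, "ry": 0, "rz": 0},
    {"tx": 0, "ty": 0, "tz": 0, "rx": 0, "ry": 0, "rz": 0},
    {"tx": 0, "ty": 0, "tz": -4, "rx": 0, "ry": 0, "rz": 0},
    {"tx": 0, "ty": 0, "tz": -6, "rx": 0, "ry": 0, "rz": 0},
  ],
  fingers=-0.6,
)

```text
clock: 11.95
tool_pos: [0.5312, 0.2198, 0.0921]
eef_rot: [3.14, -0.001, 1.472]
force: [1.7, 0.4, 0.3]
gripper_width: 0.804
```

```bash
python3 - <<'E'
from h import *
find()
p,d=capture("side");cv2.imwrite("pics/s10.png",cv2.resize(p[150:380,180:430,::-1],None,fx=2.5,fy=2.5))
go(.681,-.0055,.08,1.551)
E
```

```text
cake0 0.79 c [ 0.6713 -0.1021] wh [57. 57.] a 62.0 z 0.0306 
cake0 0.54 c [0.5266 0.2006] wh [22. 51.] a 81.4 z 0.0425 
brick0 0.74 c [ 0.6811 -0.0054] wh [66. 44.] a 88.7 z 0.0309 
brick0 0.73 c [ 0.5576 -0.0939] wh [67. 46.] a 83.3 z 0.0313 
brick0 0.63 c [0.4529 0.2267] wh [67. 40.] a 88.8 z 0.043 
brick0 0.58 c [0.6906 0.1463] wh [45. 66.] a 43.7 z 0.0309 purple
t [-20.9   17.23   1.06] r [ 0.   -0.   -0.91] clk 12.15 pos [0.5302 0.2195 0.0906] rot [ 3.141 -0.     1.472] grip 0.796 F [-0.1  0.4  0.5]
```

View pics/s10.png

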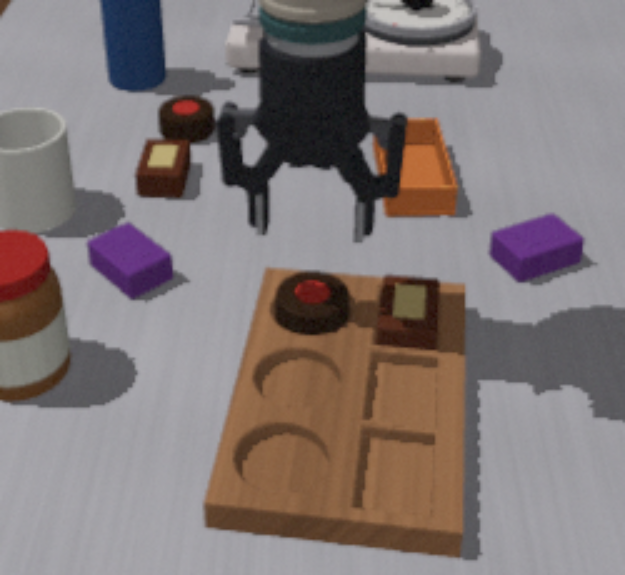

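Request:
drive_tool(
  series=[
    {"tx": -19, "ty": 15.6, "tz": 0, "rx": 0, "ry": 0, "rz": -0.9},
    {"tx": -19, "ty": 15.6, "tz": 0, "rx": 0, "ry": 0, "rz": -0.9},
    {"tx": -19, "ty": 15.6, "tz": 0, "rx": 0, "ry": 0, "rz": -0.9},
    {"tx": -19, "ty": 15.6, "tz": 0, "rx": 0, "ry": 0, "rz": -0.9},
    {"tx": -19, "ty": 15.6, "tz": 0, "rx": 0, "ry": 0, "rz": -0.9},
  ],
  fingers=-1,
)

```text
clock: 12.65
tool_pos: [0.6667, 0.013, 0.0885]
eef_rot: [-3.139, -0.0, 1.55]
force: [0.0, 0.6, -0.6]
gripper_width: 0.999
```

Request:
drive_tool(
  series=[
    {"tx": -2, "ty": 1.6, "tz": 2, "rx": 0, "ry": 0, "rz": 0},
    {"tx": -2, "ty": 1.6, "tz": 2, "rx": 0, "ry": 0, "rz": 0},
    {"tx": -2, "ty": 1.6, "tz": 2, "rx": 0, "ry": 0, "rz": 0},
    {"tx": -2, "ty": 1.6, "tz": 2, "rx": 0, "ry": 0, "rz": 0},
  ],
)

```text
clock: 13.05
tool_pos: [0.6811, -0.0042, 0.0698]
eef_rot: [-3.139, -0.001, 1.551]
force: [0.4, 0.9, -0.1]
gripper_width: 1.001
```

```bash
python3 - <<'E'
from h import *
go(.681,-.0055,.015,1.551)
E
```

```text
t [-0.13  0.    5.48] r [-0.03 -0.01  0.  ] clk 13.05 pos [ 0.6811 -0.0042  0.0698] rot [-3.139e+00 -1.000e-03  1.551e+00] grip 1.001 F [ 0.4  0.9 -0.1]
```

Request:
drive_tool(
  series=[
    {"tx": -0.1, "ty": 0, "tz": 3, "rx": 0, "ry": 0, "rz": 0},
    {"tx": -0.1, "ty": 0, "tz": 5.4, "rx": 0, "ry": 0, "rz": 0},
    {"tx": -0.1, "ty": 0, "tz": 5.4, "rx": 0, "ry": 0, "rz": 0},
    {"tx": -0.1, "ty": 0, "tz": 5.4, "rx": 0, "ry": 0, "rz": 0},
  ],
)

```text
clock: 13.45
tool_pos: [0.6819, -0.0051, 0.0171]
eef_rot: [-3.141, -0.0, 1.552]
force: [0.1, -0.3, 0.2]
gripper_width: 0.998
```

Request:
drive_tool(
  series=[
    {"tx": 0, "ty": 0, "tz": 0, "rx": 0, "ry": 0, "rz": 0},
    {"tx": 0, "ty": 0, "tz": 0, "rx": 0, "ry": 0, "rz": 0},
    {"tx": 0, "ty": 0, "tz": 0, "rx": 0, "ry": 0, "rz": 0},
    {"tx": 0, "ty": 0, "tz": 0, "rx": 0, "ry": 0, "rz": 0},
    {"tx": 0, "ty": 0, "tz": 0, "rx": 0, "ry": 0, "rz": 0},
  ],
  fingers=1,
)

```text
clock: 13.95
tool_pos: [0.6835, -0.0063, 0.0184]
eef_rot: [3.138, 0.0, 1.55]
force: [0.6, -0.2, 5.7]
gripper_width: 0.516
```

Request:
drive_tool(
  series=[
    {"tx": 0, "ty": 0, "tz": -3, "rx": 0, "ry": 0, "rz": 0},
    {"tx": 0, "ty": 0, "tz": -6, "rx": 0, "ry": 0, "rz": 0},
    {"tx": 0, "ty": 0, "tz": -6, "rx": 0, "ry": 0, "rz": 0},
    {"tx": 0, "ty": 0, "tz": -6, "rx": 0, "ry": 0, "rz": 0},
  ],
)

```text
clock: 14.35
tool_pos: [0.6824, -0.0064, 0.0771]
eef_rot: [3.14, 0.0, 1.55]
force: [-0.2, 0.5, -1.1]
gripper_width: 0.516
```

```bash
python3 - <<'E'
from h import *
go(.461,.3057,.085,1.472)
p,d=capture("side");cv2.imwrite("pics/s11.png",cv2.resize(p[120:300,200:420,::-1],None,fx=3,fy=3))
E
```

```text
t [ 30.75 -22.78  -0.83] r [0.01 0.   0.9 ] clk 14.35 pos [ 0.6824 -0.0064  0.0771] rot [3.14 0.   1.55] grip 0.516 F [-0.2  0.5 -1.1]
```

View pics/s11.png

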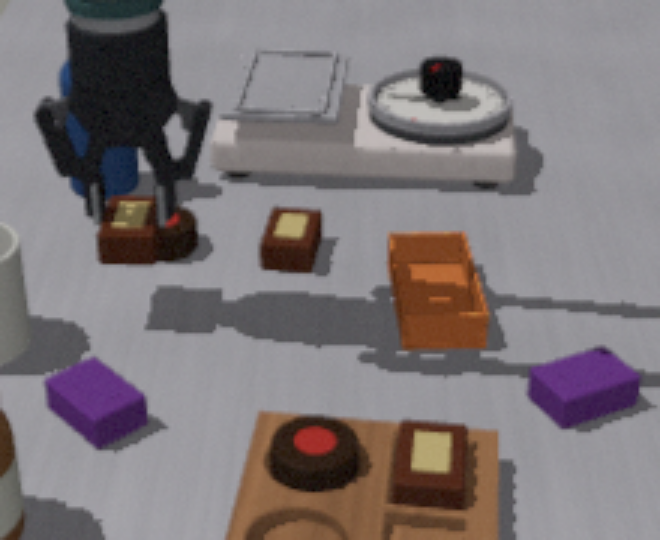

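Request:
drive_tool(
  series=[
    {"tx": 17, "ty": -12.6, "tz": -0.5, "rx": 0, "ry": 0, "rz": 0.9},
    {"tx": 17, "ty": -12.6, "tz": -0.5, "rx": 0, "ry": 0, "rz": 0.9},
    {"tx": 17, "ty": -12.6, "tz": -0.5, "rx": 0, "ry": 0, "rz": 0.9},
    {"tx": 17, "ty": -12.6, "tz": -0.5, "rx": 0, "ry": 0, "rz": 0.9},
    {"tx": 17, "ty": -12.6, "tz": -0.5, "rx": 0, "ry": 0, "rz": 0.9},
  ],
)

```text
clock: 14.9
tool_pos: [0.5541, 0.1695, 0.0797]
eef_rot: [-3.134, 0.0, 1.475]
force: [-0.1, -0.3, -1.3]
gripper_width: 0.517
```

```bash
python3 - <<'E'
from h import *
go(.461,.3052,.08,1.472)
E
```

```text
t [ 12.62 -10.56   0.05] r [-0.09  0.    0.04] clk 14.9 pos [0.5541 0.1695 0.0797] rot [-3.134  0.     1.475] grip 0.517 F [-0.1 -0.3 -1.3]
```

Request:
drive_tool(
  series=[
    {"tx": 12.5, "ty": -10.5, "tz": 0, "rx": 0, "ry": 0, "rz": 0},
    {"tx": 12.5, "ty": -10.5, "tz": 0, "rx": 0, "ry": 0, "rz": 0},
    {"tx": 12.5, "ty": -10.5, "tz": 0, "rx": 0, "ry": 0, "rz": 0},
    {"tx": 12.5, "ty": -10.5, "tz": 0, "rx": 0, "ry": 0, "rz": 0},
    {"tx": 12.5, "ty": -10.5, "tz": 0, "rx": 0, "ry": 0, "rz": 0},
  ],
)

```text
clock: 15.4
tool_pos: [0.4661, 0.3018, 0.0804]
eef_rot: [-3.14, 0.002, 1.475]
force: [1.3, -1.2, -1.1]
gripper_width: 0.516
```

Request:
drive_tool(
  series=[
    {"tx": 0, "ty": 0, "tz": 2, "rx": 0, "ry": 0, "rz": 0},
    {"tx": 0, "ty": 0, "tz": 2, "rx": 0, "ry": 0, "rz": 0},
    {"tx": 0, "ty": 0, "tz": 2, "rx": 0, "ry": 0, "rz": 0},
    {"tx": 0, "ty": 0, "tz": 2, "rx": 0, "ry": 0, "rz": 0},
    {"tx": 0, "ty": 0, "tz": 2, "rx": 0, "ry": 0, "rz": 0},
  ],
)

```text
clock: 15.9
tool_pos: [0.4686, 0.3006, 0.0621]
eef_rot: [3.14, -0.0, 1.471]
force: [-0.4, -0.2, -0.4]
gripper_width: 0.516
```

```bash
python3 - <<'E'
from h import *
p,d=capture("side");cv2.imwrite("pics/s12.png",cv2.resize(p[200:380,230:430,::-1],None,fx=3,fy=3))
go(.461,.3052,.0304,1.472)
E
```

```text
t [ 0.37 -0.79  3.17] r [ 0.01 -0.01 -0.01] clk 15.95 pos [0.4685 0.3007 0.0621] rot [ 3.14  -0.     1.471] grip 0.52 F [-0.4  0.6  0. ]
```

View pics/s12.png

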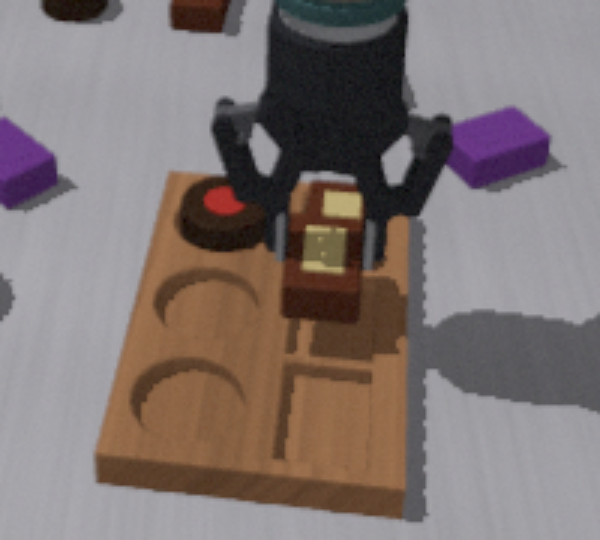

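Request:
drive_tool(
  series=[
    {"tx": 0.37, "ty": -0.8, "tz": 1.2, "rx": 0, "ry": 0, "rz": 0},
    {"tx": 0.37, "ty": -0.8, "tz": 1.2, "rx": 0, "ry": 0, "rz": 0},
    {"tx": 0.37, "ty": -0.8, "tz": 1.2, "rx": 0, "ry": 0, "rz": 0},
    {"tx": 0.37, "ty": -0.8, "tz": 1.2, "rx": 0, "ry": 0, "rz": 0},
  ],
)

```text
clock: 16.35
tool_pos: [0.4607, 0.3056, 0.0501]
eef_rot: [3.14, -0.0, 1.472]
force: [-0.9, 0.5, -0.4]
gripper_width: 0.517
```

```bash
python3 - <<'E'
from h import *
go(.461,.3052,.0304,1.472)
E
```

```text
t [-0.03  0.03  1.97] r [ 0.01 -0.   -0.  ] clk 16.35 pos [0.4607 0.3056 0.0501] rot [ 3.14  -0.     1.472] grip 0.517 F [-0.9  0.5 -0.4]
```

Request:
drive_tool(
  series=[
    {"tx": 0, "ty": 0, "tz": 0.8, "rx": 0, "ry": 0, "rz": 0},
    {"tx": 0, "ty": 0, "tz": 1.2, "rx": 0, "ry": 0, "rz": 0},
    {"tx": 0, "ty": 0, "tz": 1.6, "rx": 0, "ry": 0, "rz": 0},
    {"tx": 0, "ty": 0, "tz": 1.9, "rx": 0, "ry": 0, "rz": 0},
    {"tx": 0, "ty": 0, "tz": 1.9, "rx": 0, "ry": 0, "rz": 0},
  ],
)

```text
clock: 16.85
tool_pos: [0.4601, 0.3054, 0.0304]
eef_rot: [-3.142, 0.0, 1.472]
force: [-0.2, -0.2, -1.1]
gripper_width: 0.515
```

```bash
python3 - <<'E'
from h import *
p,d=capture("side");cv2.imwrite("pics/s13.png",cv2.resize(p[200:380,230:430,::-1],None,fx=3,fy=3))
go(.461,.3052,.0304,1.472)
E
```

```text
t [-0.02  0.09  0.01] r [ 0.  0. -0.] clk 16.9 pos [0.4601 0.3055 0.0305] rot [3.142 0.    1.472] grip 0.515 F [-1.1 -0.4 -0.7]
```

View pics/s13.png

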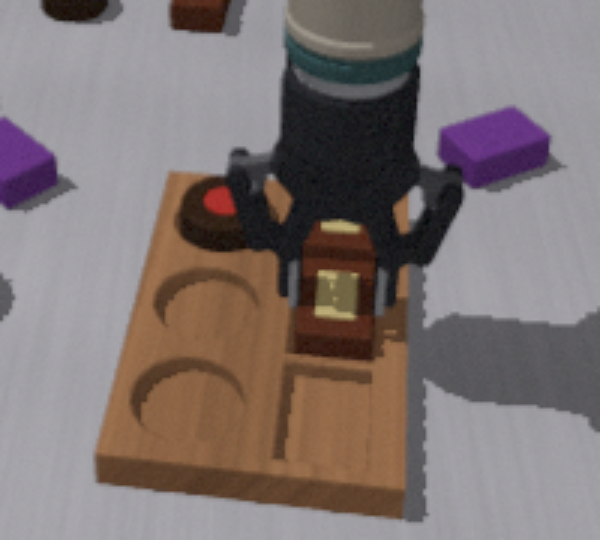

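Inserted freely at the right height; release and rise.

Request:
drive_tool(
  series=[
    {"tx": 0, "ty": 0, "tz": 0, "rx": 0, "ry": 0, "rz": 0},
    {"tx": 0, "ty": 0, "tz": 0, "rx": 0, "ry": 0, "rz": 0},
    {"tx": 0, "ty": 0, "tz": 0, "rx": 0, "ry": 0, "rz": 0},
    {"tx": 0, "ty": 0, "tz": -4, "rx": 0, "ry": 0, "rz": 0},
    {"tx": 0, "ty": 0, "tz": -6, "rx": 0, "ry": 0, "rz": 0},
  ],
  fingers=-0.36,
)

```text
clock: 17.4
tool_pos: [0.4609, 0.3059, 0.0923]
eef_rot: [3.14, -0.001, 1.472]
force: [0.2, 0.6, 0.1]
gripper_width: 0.682
```

```bash
python3 - <<'E'
from h import *
find()
p,d=capture("side");cv2.imwrite("pics/s14.png",cv2.resize(p[150:380,180:430,::-1],None,fx=2.5,fy=2.5))
go(.5577,-.094,.08,1.452)
E
```

```text
cake0 0.97 c [ 0.6702 -0.1004] wh [54. 53.] a 45.2 z 0.0311 
cake0 0.97 c [0.5304 0.2179] wh [57. 57.] a 89.9 z 0.043 
brick0 0.91 c [0.3361 0.1155] wh [66. 45.] a 27.8 z 0.0314 purple
brick0 0.79 c [0.453  0.2269] wh [67. 45.] a 87.8 z 0.0434 
brick0 0.57 c [0.4593 0.2947] wh [45. 45.] a 86.3 z 0.0428 
t [-38.79  13.66   1.07] r [ 0.01 -0.    0.23] clk 17.6 pos [0.46   0.3055 0.0907] rot [ 3.141 -0.     1.472] grip 0.683 F [-0.6 -1.1 -0.6]
```

View pics/s14.png

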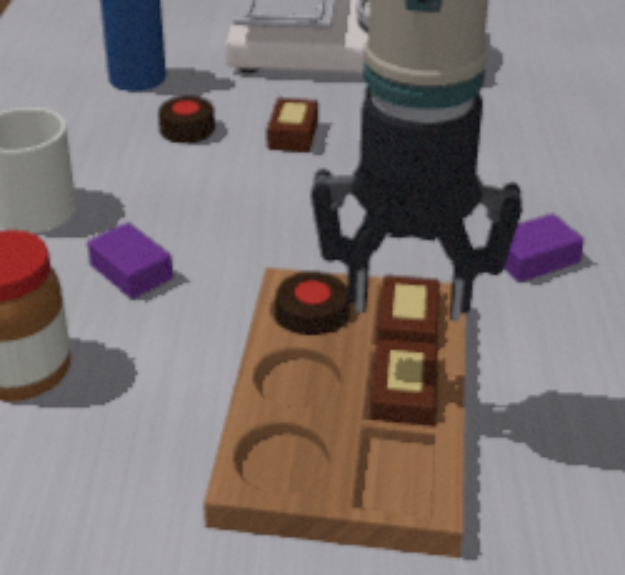

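Request:
drive_tool(
  series=[
    {"tx": -23, "ty": 8, "tz": 0, "rx": 0, "ry": 0, "rz": 0.25},
    {"tx": -23, "ty": 8, "tz": 0, "rx": 0, "ry": 0, "rz": 0.25},
    {"tx": -23, "ty": 8, "tz": 0, "rx": 0, "ry": 0, "rz": 0.25},
    {"tx": -23, "ty": 8, "tz": 0, "rx": 0, "ry": 0, "rz": 0.25},
    {"tx": -23, "ty": 8, "tz": 0, "rx": 0, "ry": 0, "rz": 0.25},
  ],
  fingers=-1,
)

```text
clock: 18.1
tool_pos: [0.5161, 0.0664, 0.0891]
eef_rot: [-3.139, 0.001, 1.45]
force: [1.5, -0.1, -0.5]
gripper_width: 1.001
```

Request:
drive_tool(
  series=[
    {"tx": -15.8, "ty": 5.6, "tz": 1.5, "rx": 0, "ry": 0, "rz": 0},
    {"tx": -15.8, "ty": 5.6, "tz": 1.5, "rx": 0, "ry": 0, "rz": 0},
    {"tx": -15.8, "ty": 5.6, "tz": 1.5, "rx": 0, "ry": 0, "rz": 0},
    {"tx": -15.8, "ty": 5.6, "tz": 1.5, "rx": 0, "ry": 0, "rz": 0},
    {"tx": -15.8, "ty": 5.6, "tz": 1.5, "rx": 0, "ry": 0, "rz": 0},
  ],
)

```text
clock: 18.6
tool_pos: [0.5531, -0.0973, 0.0739]
eef_rot: [-3.139, -0.0, 1.446]
force: [0.4, 0.9, -0.0]
gripper_width: 1.002
```

```bash
python3 - <<'E'
from h import *
p,d=capture("side");cv2.imwrite("pics/s15.png",cv2.resize(p[120:300,200:420,::-1],None,fx=3,fy=3))
capture("side");capture("side")
go(.5577,-.094,.015,1.45)
E
```

```text
t [0.   0.56 5.97] r [-0.03 -0.01  0.  ] clk 18.75 pos [ 0.5523 -0.0934  0.0748] rot [-3.139e+00 -1.000e-03  1.450e+00] grip 0.999 F [ 0.2  0.3 -0.1]
```

View pics/s15.png

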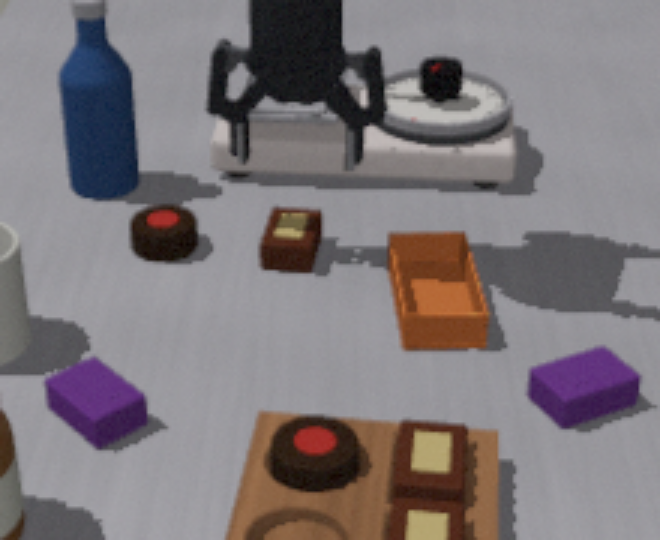

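Request:
drive_tool(
  series=[
    {"tx": 0, "ty": 0.5, "tz": 3, "rx": 0, "ry": 0, "rz": 0},
    {"tx": 0, "ty": 0.5, "tz": 5.9, "rx": 0, "ry": 0, "rz": 0},
    {"tx": 0, "ty": 0.5, "tz": 5.9, "rx": 0, "ry": 0, "rz": 0},
    {"tx": 0, "ty": 0.5, "tz": 5.9, "rx": 0, "ry": 0, "rz": 0},
  ],
)

```text
clock: 19.15
tool_pos: [0.5579, -0.0939, 0.0166]
eef_rot: [-3.14, -0.0, 1.452]
force: [0.7, 0.9, 1.0]
gripper_width: 0.995
```

Request:
drive_tool(
  series=[
    {"tx": 0, "ty": 0, "tz": 0, "rx": 0, "ry": 0, "rz": 0},
    {"tx": 0, "ty": 0, "tz": 0, "rx": 0, "ry": 0, "rz": 0},
    {"tx": 0, "ty": 0, "tz": 0, "rx": 0, "ry": 0, "rz": 0},
    {"tx": 0, "ty": 0, "tz": 0, "rx": 0, "ry": 0, "rz": 0},
    {"tx": 0, "ty": 0, "tz": 0, "rx": 0, "ry": 0, "rz": 0},
  ],
  fingers=1,
)

```text
clock: 19.65
tool_pos: [0.5594, -0.0957, 0.0183]
eef_rot: [3.139, 0.0, 1.45]
force: [0.4, 1.1, 4.0]
gripper_width: 0.519
```

Request:
drive_tool(
  series=[
    {"tx": 0, "ty": 0, "tz": -3, "rx": 0, "ry": 0, "rz": 0},
    {"tx": 0, "ty": 0, "tz": -6, "rx": 0, "ry": 0, "rz": 0},
    {"tx": 0, "ty": 0, "tz": -6, "rx": 0, "ry": 0, "rz": 0},
    {"tx": 0, "ty": 0, "tz": -6, "rx": 0, "ry": 0, "rz": 0},
  ],
)

```text
clock: 20.05
tool_pos: [0.5587, -0.0957, 0.0774]
eef_rot: [3.14, 0.0, 1.45]
force: [-0.4, 0.0, -1.1]
gripper_width: 0.518
```

```bash
python3 - <<'E'
from h import *
p,d=capture("side");cv2.imwrite("pics/s16.png",cv2.resize(p[120:300,200:420,::-1],None,fx=3,fy=3))
go(.4690,.3857,.09,1.472)
E
```

```text
t [ 46.69 -14.63  -1.36] r [-0.01 -0.   -0.25] clk 20.1 pos [ 0.5579 -0.0954  0.0763] rot [-3.141 -0.     1.45 ] grip 0.513 F [-0.3  0.2 -1.2]
```

View pics/s16.png

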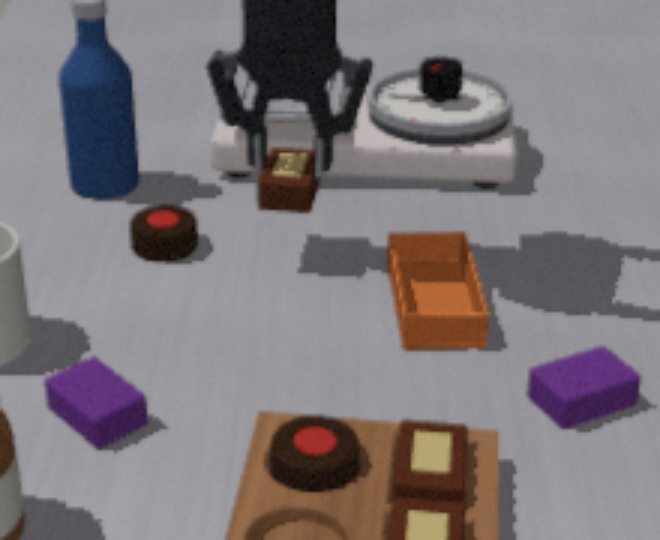

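Request:
drive_tool(
  series=[
    {"tx": 23.4, "ty": -7.4, "tz": -0.7, "rx": 0, "ry": 0, "rz": -0.25},
    {"tx": 23.4, "ty": -7.4, "tz": -0.7, "rx": 0, "ry": 0, "rz": -0.25},
    {"tx": 23.4, "ty": -7.4, "tz": -0.7, "rx": 0, "ry": 0, "rz": -0.25},
    {"tx": 23.4, "ty": -7.4, "tz": -0.7, "rx": 0, "ry": 0, "rz": -0.25},
    {"tx": 23.4, "ty": -7.4, "tz": -0.7, "rx": 0, "ry": 0, "rz": -0.25},
  ],
)

```text
clock: 20.6
tool_pos: [0.5112, 0.1475, 0.0821]
eef_rot: [-3.138, 0.001, 1.472]
force: [0.6, -0.1, -1.1]
gripper_width: 0.514
```

```bash
python3 - <<'E'
from h import *
go(.4690,.3843,.08,1.472)
E
```

```text
t [23.15 -6.54  0.21] r [-0.04  0.01 -0.  ] clk 20.6 pos [0.5112 0.1475 0.0821] rot [-3.138e+00  1.000e-03  1.472e+00] grip 0.514 F [ 0.6 -0.1 -1.1]
```

Request:
drive_tool(
  series=[
    {"tx": 23.1, "ty": -6.5, "tz": 0, "rx": 0, "ry": 0, "rz": 0},
    {"tx": 23.1, "ty": -6.5, "tz": 0, "rx": 0, "ry": 0, "rz": 0},
    {"tx": 23.1, "ty": -6.5, "tz": 0, "rx": 0, "ry": 0, "rz": 0},
    {"tx": 23.1, "ty": -6.5, "tz": 0, "rx": 0, "ry": 0, "rz": 0},
    {"tx": 23.1, "ty": -6.5, "tz": 0, "rx": 0, "ry": 0, "rz": 0},
  ],
)

```text
clock: 21.1
tool_pos: [0.4694, 0.3841, 0.0817]
eef_rot: [-3.139, 0.002, 1.473]
force: [0.3, 0.4, -1.9]
gripper_width: 0.511
```

Request:
drive_tool(
  series=[
    {"tx": 0, "ty": 0, "tz": 2, "rx": 0, "ry": 0, "rz": 0},
    {"tx": 0, "ty": 0, "tz": 2, "rx": 0, "ry": 0, "rz": 0},
    {"tx": 0, "ty": 0, "tz": 2, "rx": 0, "ry": 0, "rz": 0},
    {"tx": 0, "ty": 0, "tz": 2, "rx": 0, "ry": 0, "rz": 0},
    {"tx": 0, "ty": 0, "tz": 2, "rx": 0, "ry": 0, "rz": 0},
  ],
)

```text
clock: 21.6
tool_pos: [0.472, 0.3812, 0.0641]
eef_rot: [3.141, -0.0, 1.47]
force: [-0.6, -0.3, -0.6]
gripper_width: 0.519
```

```bash
python3 - <<'E'
from h import *
go(.4690,.3843,.0303,1.472)
E
```

```text
t [ 0.28 -0.33  3.38] r [ 0.01 -0.   -0.02] clk 21.6 pos [0.472  0.3812 0.0641] rot [ 3.141 -0.     1.47 ] grip 0.519 F [-0.6 -0.3 -0.6]
```

Request:
drive_tool(
  series=[
    {"tx": 0.28, "ty": -0.33, "tz": 1.4, "rx": 0, "ry": 0, "rz": 0},
    {"tx": 0.28, "ty": -0.33, "tz": 1.4, "rx": 0, "ry": 0, "rz": 0},
    {"tx": 0.28, "ty": -0.33, "tz": 1.4, "rx": 0, "ry": 0, "rz": 0},
    {"tx": 0.28, "ty": -0.33, "tz": 1.4, "rx": 0, "ry": 0, "rz": 0},
  ],
)

```text
clock: 22.0
tool_pos: [0.469, 0.385, 0.0503]
eef_rot: [3.141, -0.001, 1.471]
force: [-0.2, 0.4, -0.7]
gripper_width: 0.515
```

```bash
python3 - <<'E'
from h import *
p,d=capture("side");cv2.imwrite("pics/s17.png",cv2.resize(p[200:380,230:430,::-1],None,fx=3,fy=3))
go(.4690,.3843,.0303,1.472)
E
```

```text
t [-0.08  0.01  2.  ] r [ 0.01 -0.01 -0.01] clk 22.05 pos [0.4689 0.3851 0.0503] rot [ 3.141e+00 -1.000e-03  1.471e+00] grip 0.514 F [ 0.4  0.9 -2. ]
```

View pics/s17.png

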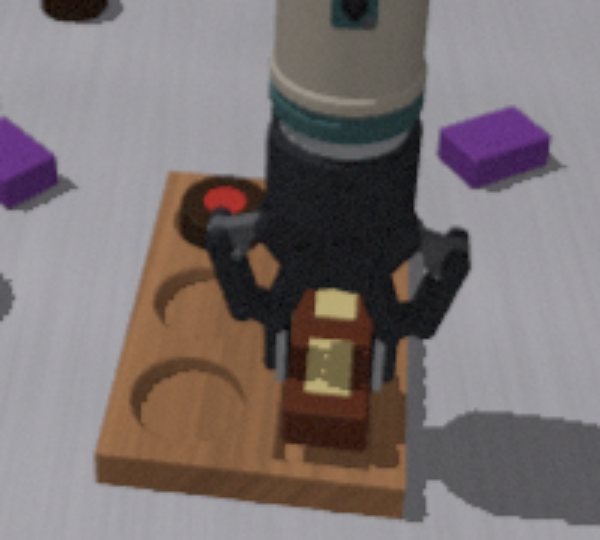

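Request:
drive_tool(
  series=[
    {"tx": -0.05, "ty": 0, "tz": 0.8, "rx": 0, "ry": 0, "rz": 0},
    {"tx": -0.05, "ty": 0, "tz": 1.2, "rx": 0, "ry": 0, "rz": 0},
    {"tx": -0.05, "ty": 0, "tz": 1.6, "rx": 0, "ry": 0, "rz": 0},
    {"tx": -0.05, "ty": 0, "tz": 1.95, "rx": 0, "ry": 0, "rz": 0},
    {"tx": -0.05, "ty": 0, "tz": 1.95, "rx": 0, "ry": 0, "rz": 0},
  ],
)

```text
clock: 22.55
tool_pos: [0.4682, 0.3845, 0.0303]
eef_rot: [-3.141, 0.0, 1.472]
force: [-1.1, -0.6, 2.3]
gripper_width: 0.514
```

```bash
python3 - <<'E'
from h import *
p,d=capture("side");cv2.imwrite("pics/s18.png",cv2.resize(p[200:380,230:430,::-1],None,fx=3,fy=3))
go(.4690,.3843,.0303,1.472)
E
```

```text
t [-0.01  0.09  0.  ] r [-0.  0. -0.] clk 22.6 pos [0.4681 0.3845 0.0303] rot [-3.141  0.     1.472] grip 0.516 F [-1.7 -0.8  2.8]
```

View pics/s18.png

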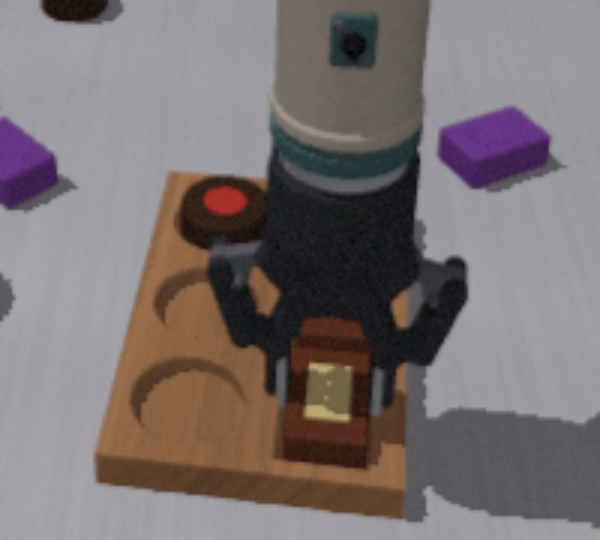

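Request:
drive_tool(
  series=[
    {"tx": 0, "ty": 0, "tz": 0, "rx": 0, "ry": 0, "rz": 0},
    {"tx": 0, "ty": 0, "tz": 0, "rx": 0, "ry": 0, "rz": 0},
    {"tx": 0, "ty": 0, "tz": 0, "rx": 0, "ry": 0, "rz": 0},
    {"tx": 0, "ty": 0, "tz": -4, "rx": 0, "ry": 0, "rz": 0},
    {"tx": 0, "ty": 0, "tz": -6, "rx": 0, "ry": 0, "rz": 0},
  ],
  fingers=-0.36,
)

```text
clock: 23.1
tool_pos: [0.4691, 0.3852, 0.0917]
eef_rot: [3.14, -0.001, 1.472]
force: [0.8, 0.3, 0.4]
gripper_width: 0.682
```

```bash
python3 - <<'E'
from h import *
find()
p,d=capture("side");cv2.imwrite("pics/s19.png",cv2.resize(p[150:380,180:430,::-1],None,fx=2.5,fy=2.5))
go(.671,-.102,.09,1.472)
E
```

```text
cake0 0.98 c [0.5302 0.2176] wh [57. 56.] a 0.0 z 0.0431 
cake0 0.83 c [ 0.6708 -0.1024] wh [58. 56.] a 88.8 z 0.0307 
cake0 0.69 c [0.5002 0.3021] wh [257. 168.] a 84.2 z 0.0266 
brick0 0.89 c [0.469  0.3795] wh [57. 43.] a 83.3 z 0.044 
brick0 0.82 c [0.4541 0.2267] wh [68. 44.] a 82.0 z 0.0432 
brick0 0.82 c [0.3358 0.1153] wh [68. 45.] a 26.3 z 0.0314 purple
brick0 0.79 c [0.46   0.3059] wh [67. 45.] a 85.3 z 0.043 
brick0 0.65 c [0.6906 0.1461] wh [45. 66.] a 44.3 z 0.0312 purple
t [-46.42  24.99  -0.  ] r [ 0. -0. -0.] clk 23.3 pos [0.4682 0.3846 0.09  ] rot [ 3.141 -0.     1.472] grip 0.68 F [-0.7 -0.5 -0.4]
```

View pics/s19.png

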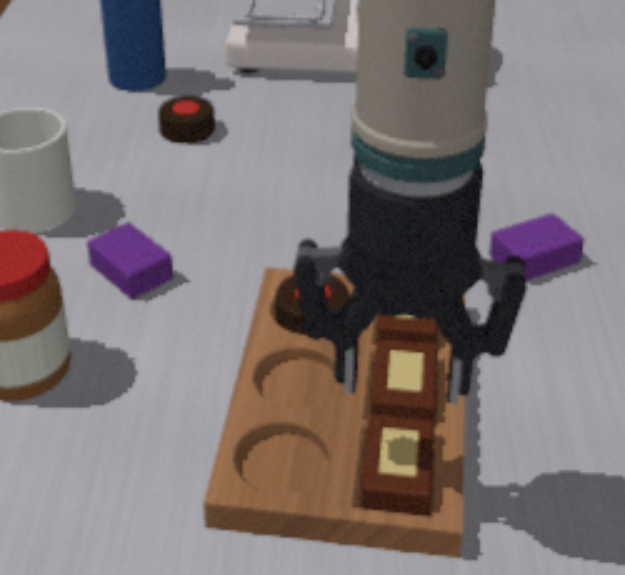

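Request:
drive_tool(
  series=[
    {"tx": -22, "ty": 11.8, "tz": 0, "rx": 0, "ry": 0, "rz": 0},
    {"tx": -22, "ty": 11.8, "tz": 0, "rx": 0, "ry": 0, "rz": 0},
    {"tx": -22, "ty": 11.8, "tz": 0, "rx": 0, "ry": 0, "rz": 0},
    {"tx": -22, "ty": 11.8, "tz": 0, "rx": 0, "ry": 0, "rz": 0},
    {"tx": -22, "ty": 11.8, "tz": 0, "rx": 0, "ry": 0, "rz": 0},
  ],
  fingers=-1,
)

```text
clock: 23.8
tool_pos: [0.5632, 0.152, 0.0882]
eef_rot: [-3.138, 0.001, 1.472]
force: [0.1, 0.1, -0.8]
gripper_width: 0.999
```

Request:
drive_tool(
  series=[
    {"tx": -22, "ty": 11.8, "tz": 0, "rx": 0, "ry": 0, "rz": 0},
    {"tx": -22, "ty": 11.8, "tz": 0, "rx": 0, "ry": 0, "rz": 0},
    {"tx": -22, "ty": 11.8, "tz": 0, "rx": 0, "ry": 0, "rz": 0},
    {"tx": -22, "ty": 11.8, "tz": 0, "rx": 0, "ry": 0, "rz": 0},
    {"tx": -22, "ty": 11.8, "tz": 0, "rx": 0, "ry": 0, "rz": 0},
  ],
)

```text
clock: 24.3
tool_pos: [0.659, -0.0784, 0.0879]
eef_rot: [-3.138, -0.001, 1.471]
force: [0.3, 1.0, 0.6]
gripper_width: 0.999
```

Request:
drive_tool(
  series=[
    {"tx": -2.4, "ty": 1.4, "tz": 2, "rx": 0, "ry": 0, "rz": 0},
    {"tx": -2.4, "ty": 1.4, "tz": 2, "rx": 0, "ry": 0, "rz": 0},
    {"tx": -2.4, "ty": 1.4, "tz": 2, "rx": 0, "ry": 0, "rz": 0},
    {"tx": -2.4, "ty": 1.4, "tz": 2, "rx": 0, "ry": 0, "rz": 0},
  ],
)

```text
clock: 24.7
tool_pos: [0.6702, -0.1005, 0.0693]
eef_rot: [-3.139, -0.001, 1.473]
force: [-0.1, 0.3, -0.4]
gripper_width: 0.998
```

```bash
python3 - <<'E'
from h import *
p,d=capture("side");cv2.imwrite("pics/s20.png",cv2.resize(p[120:300,200:420,::-1],None,fx=3,fy=3))
go(.671,-.1024,.015,1.472)
E
```

```text
t [-0.21  0.07  5.49] r [-0.01 -0.01  0.01] clk 24.75 pos [ 0.6705 -0.1003  0.0699] rot [-3.140e+00 -1.000e-03  1.473e+00] grip 1.001 F [ 0.8 -0.2  0.4]
```

View pics/s20.png

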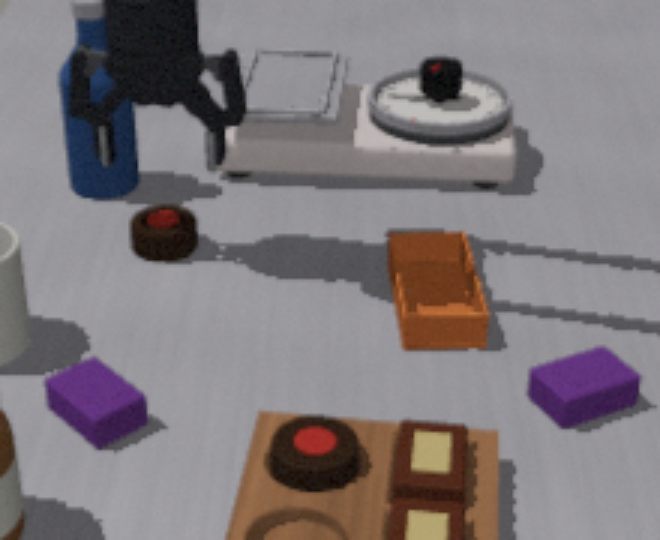

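Request:
drive_tool(
  series=[
    {"tx": -0.2, "ty": 0.05, "tz": 3, "rx": 0, "ry": 0, "rz": 0},
    {"tx": -0.2, "ty": 0.05, "tz": 5.4, "rx": 0, "ry": 0, "rz": 0},
    {"tx": -0.2, "ty": 0.05, "tz": 5.4, "rx": 0, "ry": 0, "rz": 0},
    {"tx": -0.2, "ty": 0.05, "tz": 5.4, "rx": 0, "ry": 0, "rz": 0},
  ],
)

```text
clock: 25.15
tool_pos: [0.6715, -0.1027, 0.0167]
eef_rot: [3.142, -0.0, 1.473]
force: [0.7, 0.5, 0.1]
gripper_width: 1.003
```

Request:
drive_tool(
  series=[
    {"tx": 0, "ty": 0, "tz": 0, "rx": 0, "ry": 0, "rz": 0},
    {"tx": 0, "ty": 0, "tz": 0, "rx": 0, "ry": 0, "rz": 0},
    {"tx": 0, "ty": 0, "tz": 0, "rx": 0, "ry": 0, "rz": 0},
    {"tx": 0, "ty": 0, "tz": 0, "rx": 0, "ry": 0, "rz": 0},
    {"tx": 0, "ty": 0, "tz": 0, "rx": 0, "ry": 0, "rz": 0},
  ],
  fingers=1,
)

```text
clock: 25.65
tool_pos: [0.6729, -0.1039, 0.0187]
eef_rot: [3.138, 0.0, 1.472]
force: [-0.4, 1.6, 5.7]
gripper_width: 0.664
```

Request:
drive_tool(
  series=[
    {"tx": 0, "ty": 0, "tz": -3, "rx": 0, "ry": 0, "rz": 0},
    {"tx": 0, "ty": 0, "tz": -6, "rx": 0, "ry": 0, "rz": 0},
    {"tx": 0, "ty": 0, "tz": -6, "rx": 0, "ry": 0, "rz": 0},
    {"tx": 0, "ty": 0, "tz": -6, "rx": 0, "ry": 0, "rz": 0},
  ],
)

```text
clock: 26.05
tool_pos: [0.6721, -0.104, 0.0775]
eef_rot: [3.139, 0.0, 1.472]
force: [0.3, -0.1, -1.4]
gripper_width: 0.666
```

```bash
python3 - <<'E'
from h import *
p,d=capture("side");cv2.imwrite("pics/s21.png",cv2.resize(p[120:300,200:420,::-1],None,fx=3,fy=3))
go(.5390,.2992,.085,1.472)
E
```

```text
t [ 38.79 -17.13  -0.89] r [-0.  0. -0.] clk 26.1 pos [ 0.6711 -0.1038  0.0761] rot [-3.141  0.     1.472] grip 0.663 F [ 0.8  0.5 -1.8]
```

View pics/s21.png

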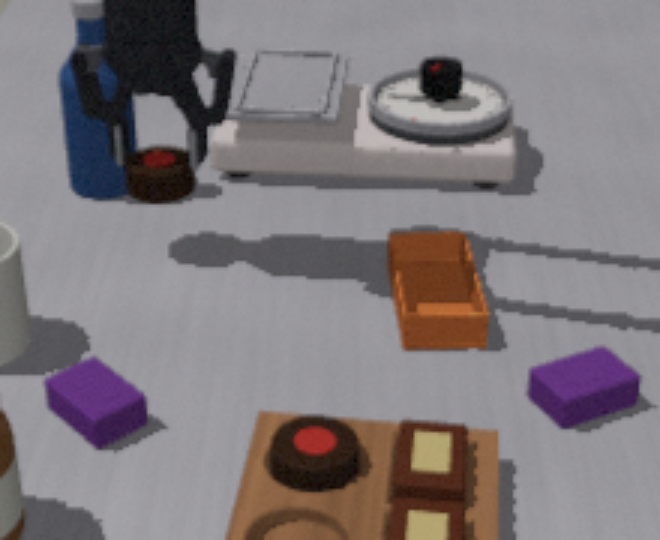

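Request:
drive_tool(
  series=[
    {"tx": 20, "ty": -9, "tz": -0.8, "rx": 0, "ry": 0, "rz": 0},
    {"tx": 20, "ty": -9, "tz": -0.8, "rx": 0, "ry": 0, "rz": 0},
    {"tx": 20, "ty": -9, "tz": -0.8, "rx": 0, "ry": 0, "rz": 0},
    {"tx": 20, "ty": -9, "tz": -0.8, "rx": 0, "ry": 0, "rz": 0},
    {"tx": 20, "ty": -9, "tz": -0.8, "rx": 0, "ry": 0, "rz": 0},
  ],
)

```text
clock: 26.6
tool_pos: [0.5981, 0.108, 0.0825]
eef_rot: [-3.136, -0.001, 1.475]
force: [0.7, -0.0, -0.7]
gripper_width: 0.662
```

Request:
drive_tool(
  series=[
    {"tx": 18.6, "ty": -8.1, "tz": 0, "rx": 0, "ry": 0, "rz": 0},
    {"tx": 18.6, "ty": -8.1, "tz": 0, "rx": 0, "ry": 0, "rz": 0},
    {"tx": 18.6, "ty": -8.1, "tz": 0, "rx": 0, "ry": 0, "rz": 0},
    {"tx": 18.6, "ty": -8.1, "tz": 0, "rx": 0, "ry": 0, "rz": 0},
    {"tx": 18.6, "ty": -8.1, "tz": 0, "rx": 0, "ry": 0, "rz": 0},
  ],
)

```text
clock: 27.1
tool_pos: [0.536, 0.3023, 0.0825]
eef_rot: [-3.138, -0.001, 1.477]
force: [-0.1, -0.4, -1.6]
gripper_width: 0.662
```

Request:
drive_tool(
  series=[
    {"tx": 0, "ty": 0, "tz": 2.8, "rx": 0, "ry": 0, "rz": 0},
    {"tx": 0, "ty": 0, "tz": 2.8, "rx": 0, "ry": 0, "rz": 0},
    {"tx": 0, "ty": 0, "tz": 2.8, "rx": 0, "ry": 0, "rz": 0},
    {"tx": 0, "ty": 0, "tz": 2.8, "rx": 0, "ry": 0, "rz": 0},
    {"tx": 0, "ty": 0, "tz": 2.8, "rx": 0, "ry": 0, "rz": 0},
  ],
)

```text
clock: 27.6
tool_pos: [0.5403, 0.2968, 0.0569]
eef_rot: [3.14, -0.001, 1.471]
force: [-0.1, -0.7, -0.3]
gripper_width: 0.661
```

```bash
python3 - <<'E'
from h import *
go(.5390,.2977,.0307,1.472)
E
```

```text
t [ 0.08 -0.15  2.62] r [ 0.01 -0.01 -0.01] clk 27.6 pos [0.5403 0.2968 0.0569] rot [ 3.140e+00 -1.000e-03  1.471e+00] grip 0.661 F [-0.1 -0.7 -0.3]
```

Request:
drive_tool(
  series=[
    {"tx": 0.08, "ty": -0.15, "tz": 1, "rx": 0, "ry": 0, "rz": 0},
    {"tx": 0.08, "ty": -0.15, "tz": 1.5, "rx": 0, "ry": 0, "rz": 0},
    {"tx": 0.08, "ty": -0.15, "tz": 2, "rx": 0, "ry": 0, "rz": 0},
    {"tx": 0.08, "ty": -0.15, "tz": 2.55, "rx": 0, "ry": 0, "rz": 0},
    {"tx": 0.08, "ty": -0.15, "tz": 2.55, "rx": 0, "ry": 0, "rz": 0},
  ],
)

```text
clock: 28.1
tool_pos: [0.538, 0.298, 0.0308]
eef_rot: [-3.142, 0.0, 1.472]
force: [-1.3, 0.4, 3.1]
gripper_width: 0.669
```

```bash
python3 - <<'E'
from h import *
p,d=capture("side");cv2.imwrite("pics/s22.png",cv2.resize(p[200:380,230:430,::-1],None,fx=3,fy=3))
go(.5390,.2977,.0307,1.472)
E
```

```text
t [-0.03  0.1   0.01] r [-0.  0. -0.] clk 28.15 pos [0.538  0.2981 0.0308] rot [-3.142  0.     1.472] grip 0.659 F [-0.8  0.4  2.3]
```

View pics/s22.png

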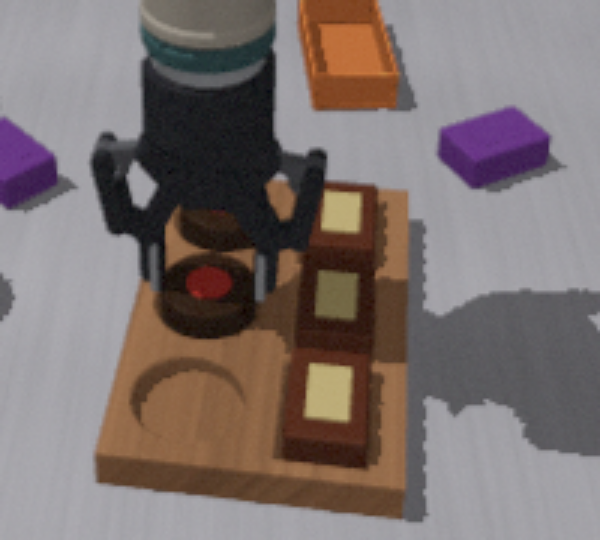

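Request:
drive_tool(
  series=[
    {"tx": 0, "ty": 0, "tz": 0, "rx": 0, "ry": 0, "rz": 0},
    {"tx": 0, "ty": 0, "tz": 0, "rx": 0, "ry": 0, "rz": 0},
    {"tx": 0, "ty": 0, "tz": 0, "rx": 0, "ry": 0, "rz": 0},
    {"tx": 0, "ty": 0, "tz": -4, "rx": 0, "ry": 0, "rz": 0},
    {"tx": 0, "ty": 0, "tz": -7, "rx": 0, "ry": 0, "rz": 0},
  ],
  fingers=-0.6,
)

```text
clock: 28.65
tool_pos: [0.538, 0.2981, 0.101]
eef_rot: [-3.141, 0.001, 1.472]
force: [0.5, 0.1, 0.3]
gripper_width: 0.798
```

```bash
python3 - <<'E'
from h import *
p,d=find();cv2.imwrite("pics/t23.png",p[:,:,::-1])
for r in regions_of("pan","top"):
    if r["conf"]<.4: continue
    P=world("top",d,r["region"]);print(r["conf"],rect(P,.0305,.008),cv2.minAreaRect((P[:,:2]*1000).astype(np.float32)))
p,d=capture("side");cv2.imwrite("pics/s23.png",cv2.resize(p[150:380,180:430,::-1],None,fx=2.5,fy=2.5))
go(.4365,-.0145,.1,1.642)
E
```

```text
cake0 0.71 c [0.5304 0.2178] wh [57. 57.] a 88.8 z 0.0429 
cake0 0.58 c [0.537  0.2899] wh [40. 57.] a 86.3 z 0.0429 
brick0 0.83 c [0.4529 0.2268] wh [68. 45.] a 88.7 z 0.043 
brick0 0.78 c [0.4598 0.2999] wh [55. 45.] a 88.6 z 0.0431 
brick0 0.74 c [0.3354 0.1157] wh [68. 46.] a 28.4 z 0.0311 purple
brick0 0.6 c [0.4685 0.3884] wh [59. 46.] a 85.2 z 0.0437 
brick0 0.6 c [0.6907 0.1463] wh [45. 66.] a 43.3 z 0.0306 purple
0.67 (array([0.74113208, 0.2512086 ]), (27.336448669433594, 75.6714859008789), 48.69324493408203, 0.0305, 42) ((769.165771484375, 284.3197326660156), (113.83311462402344, 84.7313461303711), 58.513702392578125)
0.61 (array([ 0.43679733, -0.01470122]), (65.78409576416016, 129.5769805908203), 4.1342082023620605, 0.0305, 149) ((436.8085632324219, -14.686325073242188), (65.84355926513672, 129.6935577392578), 3.9352147579193115)
t [-3.208e+01 -6.970e+00  3.000e-02] r [-0.01  0.01 -1.95] clk 28.9 pos [0.5376 0.2979 0.1   ] rot [-3.141e+00  1.000e-03  1.472e+00] grip 0.795 F [-0.4 -1.2 -0.2]
```

View pics/s23.png

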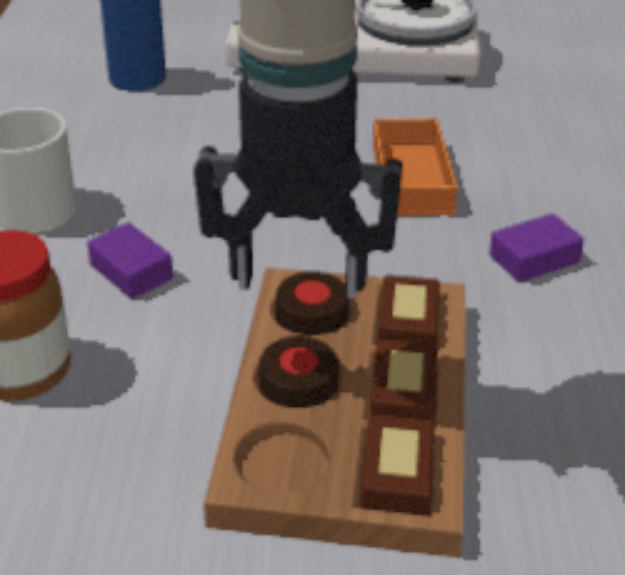

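View pics/t23.png

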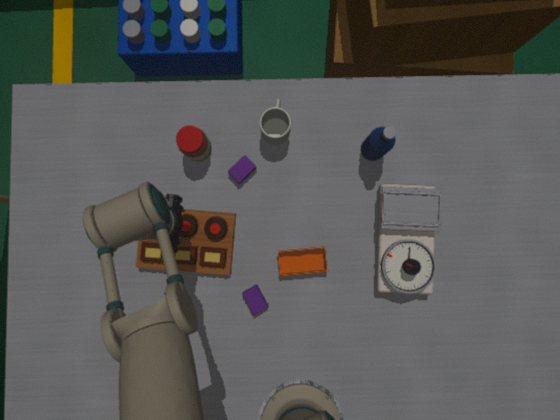

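Request:
drive_tool(
  series=[
    {"tx": -23, "ty": -5, "tz": 0, "rx": 0, "ry": 0, "rz": -1.95},
    {"tx": -23, "ty": -5, "tz": 0, "rx": 0, "ry": 0, "rz": -1.95},
    {"tx": -23, "ty": -5, "tz": 0, "rx": 0, "ry": 0, "rz": -1.95},
    {"tx": -23, "ty": -5, "tz": 0, "rx": 0, "ry": 0, "rz": -1.95},
    {"tx": -23, "ty": -5, "tz": 0, "rx": 0, "ry": 0, "rz": -1.95},
  ],
  fingers=-1,
)

```text
clock: 29.4
tool_pos: [0.4626, 0.0719, 0.0989]
eef_rot: [-3.137, 0.001, 1.641]
force: [-0.1, -0.1, 0.3]
gripper_width: 1.001
```

```bash
python3 - <<'E'
from h import *
go(.4367,-.0146,.08,1.641)
E
```

```text
t [-8.44 -3.19  1.91] r [-0.05  0.01  0.01] clk 29.4 pos [0.4626 0.0719 0.0989] rot [-3.137e+00  1.000e-03  1.641e+00] grip 1.001 F [-0.1 -0.1  0.3]
```

Request:
drive_tool(
  series=[
    {"tx": -8.4, "ty": -3.2, "tz": 1.9, "rx": 0, "ry": 0, "rz": 0},
    {"tx": -8.4, "ty": -3.2, "tz": 1.9, "rx": 0, "ry": 0, "rz": 0},
    {"tx": -8.4, "ty": -3.2, "tz": 1.9, "rx": 0, "ry": 0, "rz": 0},
    {"tx": -8.4, "ty": -3.2, "tz": 1.9, "rx": 0, "ry": 0, "rz": 0},
    {"tx": -8.4, "ty": -3.2, "tz": 1.9, "rx": 0, "ry": 0, "rz": 0},
  ],
)

```text
clock: 29.9
tool_pos: [0.4398, -0.0112, 0.0812]
eef_rot: [-3.141, -0.001, 1.642]
force: [0.2, 0.6, 0.0]
gripper_width: 0.999
```

```bash
python3 - <<'E'
from h import *
for i in range(3): p,d=capture("side")
cv2.imwrite("pics/s24.png",cv2.resize(p[100:300,230:430,::-1],None,fx=3,fy=3))
go(.4367,-.0146,.016,1.641)
E
```

```text
t [-0.35 -0.36  6.56] r [ 0.   -0.    0.03] clk 30.05 pos [ 0.44   -0.0108  0.0816] rot [ 3.141 -0.     1.644] grip 1.001 F [ 0.   0.2 -0.2]
```

View pics/s24.png

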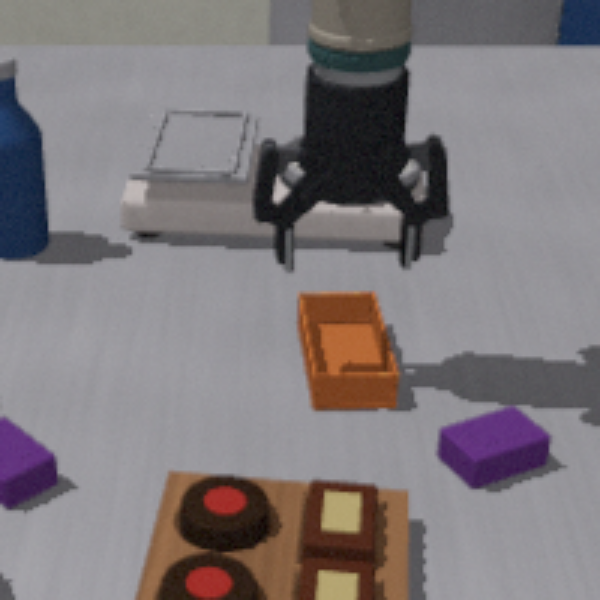

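Request:
drive_tool(
  series=[
    {"tx": -0.35, "ty": -0.36, "tz": 3, "rx": 0, "ry": 0, "rz": 0},
    {"tx": -0.35, "ty": -0.36, "tz": 3, "rx": 0, "ry": 0, "rz": 0},
    {"tx": -0.35, "ty": -0.36, "tz": 3, "rx": 0, "ry": 0, "rz": 0},
    {"tx": -0.35, "ty": -0.36, "tz": 3, "rx": 0, "ry": 0, "rz": 0},
  ],
)

```text
clock: 30.45
tool_pos: [0.4372, -0.0153, 0.0524]
eef_rot: [3.14, 0.0, 1.643]
force: [-0.3, -0.1, -0.0]
gripper_width: 1.002
```

```bash
python3 - <<'E'
from h import *
capture("side")
go(.4367,-.0146,.016,1.641)
E
```

```text
t [ 0.09 -0.06  3.65] r [0.02 0.01 0.02] clk 30.5 pos [ 0.4373 -0.0155  0.0525] rot [3.140e+00 1.000e-03 1.643e+00] grip 1.002 F [ 0.1 -0.  -0.3]
```

Request:
drive_tool(
  series=[
    {"tx": 0.1, "ty": -0.05, "tz": 2, "rx": 0, "ry": 0, "rz": 0},
    {"tx": 0.1, "ty": -0.05, "tz": 3.6, "rx": 0, "ry": 0, "rz": 0},
    {"tx": 0.1, "ty": -0.05, "tz": 3.6, "rx": 0, "ry": 0, "rz": 0},
    {"tx": 0.1, "ty": -0.05, "tz": 3.6, "rx": 0, "ry": 0, "rz": 0},
  ],
)

```text
clock: 30.9
tool_pos: [0.4363, -0.0147, 0.0162]
eef_rot: [3.141, 0.0, 1.642]
force: [0.6, -0.2, 0.9]
gripper_width: 1.0
```

Request:
drive_tool(
  series=[
    {"tx": 0, "ty": 0, "tz": 0, "rx": 0, "ry": 0, "rz": 0},
    {"tx": 0, "ty": 0, "tz": 0, "rx": 0, "ry": 0, "rz": 0},
    {"tx": 0, "ty": 0, "tz": 0, "rx": 0, "ry": 0, "rz": 0},
    {"tx": 0, "ty": 0, "tz": 0, "rx": 0, "ry": 0, "rz": 0},
    {"tx": 0, "ty": 0, "tz": 0, "rx": 0, "ry": 0, "rz": 0},
  ],
  fingers=1,
  force=60,
)

```text
clock: 31.4
tool_pos: [0.4368, -0.0149, 0.017]
eef_rot: [3.139, 0.001, 1.642]
force: [0.2, 1.2, 6.2]
gripper_width: 0.751
```

Request:
drive_tool(
  series=[
    {"tx": 0, "ty": 0, "tz": -3, "rx": 0, "ry": 0, "rz": 0},
    {"tx": 0, "ty": 0, "tz": -6, "rx": 0, "ry": 0, "rz": 0},
    {"tx": 0, "ty": 0, "tz": -9, "rx": 0, "ry": 0, "rz": 0},
    {"tx": 0, "ty": 0, "tz": -13, "rx": 0, "ry": 0, "rz": 0},
    {"tx": 0, "ty": 0, "tz": -13, "rx": 0, "ry": 0, "rz": 0},
  ],
)

```text
clock: 31.9
tool_pos: [0.4395, -0.0154, 0.1507]
eef_rot: [3.13, 0.003, 1.642]
force: [1.3, -0.2, -1.6]
gripper_width: 0.748
```

```bash
python3 - <<'E'
from h import *
p,d=capture("side")
cv2.imwrite("pics/s25.png",cv2.resize(p[80:300,200:430,::-1],None,fx=2.6,fy=2.6))
p,d=capture("top")
r=[r for r in regions_of("platform","top")][0]; P=world("top",d,r["region"])
print(rect(P)); go(.5697,-.2989,.15,1.504)
E
```

```text
(array([ 0.56985449, -0.29884338]), (155.11578369140625, 111.8045654296875), 86.09257507324219, np.float64(0.07856761000310204), 2082)
t [-29.33  11.43  -0.5 ] r [-0.01 -0.    1.58] clk 32.05 pos [ 0.4348 -0.0145  0.1452] rot [-3.141 -0.     1.642] grip 0.752 F [ 0.2 -0.  -3.1]
```

View pics/s25.png

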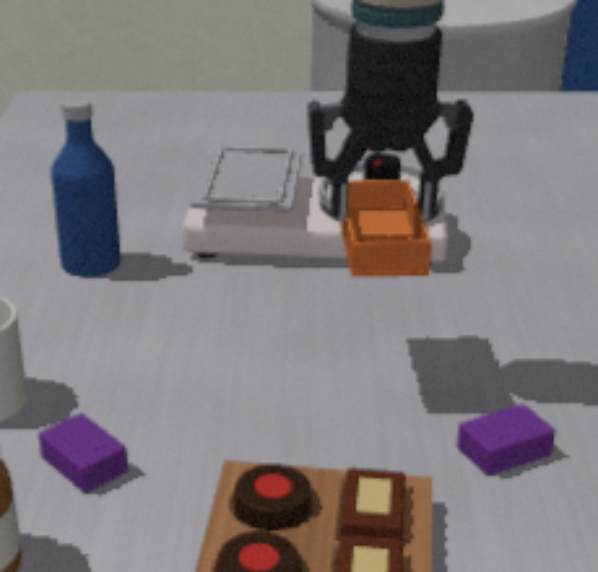

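Request:
drive_tool(
  series=[
    {"tx": -18, "ty": 7, "tz": -0.5, "rx": 0, "ry": 0, "rz": 1.6},
    {"tx": -18, "ty": 7, "tz": -0.5, "rx": 0, "ry": 0, "rz": 1.6},
    {"tx": -18, "ty": 7, "tz": -0.5, "rx": 0, "ry": 0, "rz": 1.6},
    {"tx": -18, "ty": 7, "tz": -0.5, "rx": 0, "ry": 0, "rz": 1.6},
    {"tx": -18, "ty": 7, "tz": -0.5, "rx": 0, "ry": 0, "rz": 1.6},
  ],
)

```text
clock: 32.55
tool_pos: [0.5206, -0.1947, 0.1484]
eef_rot: [3.141, 0.003, 1.498]
force: [0.0, 0.4, -2.2]
gripper_width: 0.747
```

```bash
python3 - <<'E'
from h import *
capture("side")
go(.5698,-.2988,.15,1.503)
E
```

```text
t [-10.34   5.9   -0.23] r [-0.04 -0.01 -0.04] clk 32.6 pos [ 0.5184 -0.1914  0.148 ] rot [-3.138e+00 -1.000e-03  1.499e+00] grip 0.747 F [-1.1  1.1 -2.9]
```

Request:
drive_tool(
  series=[
    {"tx": -10.4, "ty": 5.9, "tz": 0, "rx": 0, "ry": 0, "rz": 0},
    {"tx": -10.4, "ty": 5.9, "tz": 0, "rx": 0, "ry": 0, "rz": 0},
    {"tx": -10.4, "ty": 5.9, "tz": 0, "rx": 0, "ry": 0, "rz": 0},
    {"tx": -10.4, "ty": 5.9, "tz": 0, "rx": 0, "ry": 0, "rz": 0},
    {"tx": -10.4, "ty": 5.9, "tz": 0, "rx": 0, "ry": 0, "rz": 0},
  ],
)

```text
clock: 33.1
tool_pos: [0.5685, -0.2952, 0.1484]
eef_rot: [-3.137, -0.004, 1.502]
force: [-0.0, 0.5, -3.0]
gripper_width: 0.752
```

```bash
python3 - <<'E'
from h import *
for i in range(3):p,d=capture("side")
cv2.imwrite("pics/s26.png",cv2.resize(p[80:230,200:430,::-1],None,fx=3,fy=3))
go(.5698,-.2988,.105,1.503)
E
```

```text
t [-0.39  0.11  4.5 ] r [-0.02 -0.02  0.01] clk 33.25 pos [ 0.5691 -0.2949  0.15  ] rot [-3.139e+00 -2.000e-03  1.504e+00] grip 0.747 F [ 0.2  0.9 -2.5]
```

View pics/s26.png

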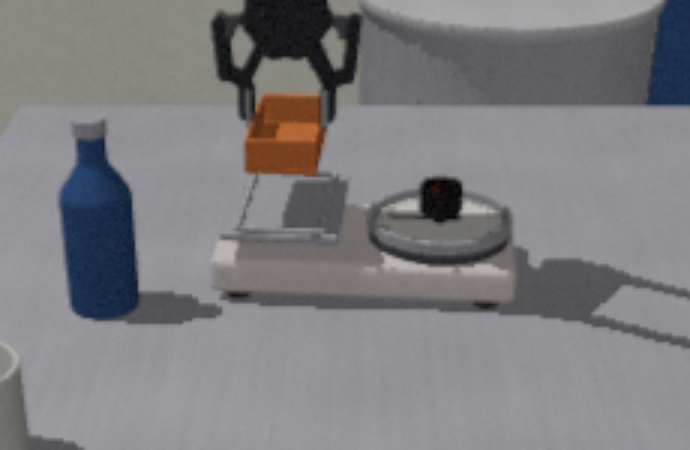

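Request:
drive_tool(
  series=[
    {"tx": -0.4, "ty": 0.1, "tz": 3, "rx": 0, "ry": 0, "rz": 0},
    {"tx": -0.4, "ty": 0.1, "tz": 4.4, "rx": 0, "ry": 0, "rz": 0},
    {"tx": -0.4, "ty": 0.1, "tz": 4.4, "rx": 0, "ry": 0, "rz": 0},
    {"tx": -0.4, "ty": 0.1, "tz": 4.4, "rx": 0, "ry": 0, "rz": 0},
    {"tx": -0.4, "ty": 0.1, "tz": 4.4, "rx": 0, "ry": 0, "rz": 0},
  ],
)

```text
clock: 33.75
tool_pos: [0.5715, -0.3012, 0.1078]
eef_rot: [3.14, 0.001, 1.503]
force: [0.1, -0.2, -2.6]
gripper_width: 0.746
```

```bash
python3 - <<'E'
from h import *
p,d=capture("side")
cv2.imwrite("pics/s27.png",cv2.resize(p[80:230,200:430,::-1],None,fx=3,fy=3))
go(.5698,-.2988,.0905,1.503)
E
```

```text
t [ 0.24 -0.19  1.74] r [ 0.02  0.01 -0.  ] clk 33.8 pos [ 0.5715 -0.3013  0.1079] rot [3.140e+00 1.000e-03 1.503e+00] grip 0.748 F [ 0.5 -0.7 -2.7]
```

View pics/s27.png

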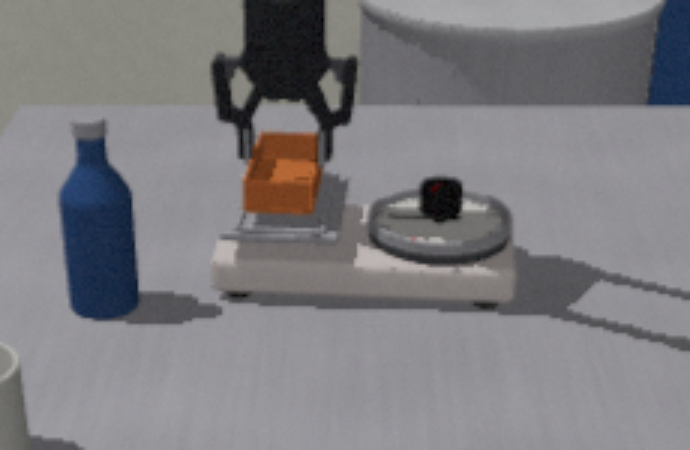

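Request:
drive_tool(
  series=[
    {"tx": 0.2, "ty": -0.15, "tz": 0.4, "rx": 0, "ry": 0, "rz": 0},
    {"tx": 0.2, "ty": -0.15, "tz": 0.8, "rx": 0, "ry": 0, "rz": 0},
    {"tx": 0.2, "ty": -0.15, "tz": 1.3, "rx": 0, "ry": 0, "rz": 0},
    {"tx": 0.2, "ty": -0.15, "tz": 1.9, "rx": 0, "ry": 0, "rz": 0},
    {"tx": 0.2, "ty": -0.15, "tz": 1.9, "rx": 0, "ry": 0, "rz": 0},
  ],
)

```text
clock: 34.3
tool_pos: [0.5693, -0.2989, 0.0868]
eef_rot: [-3.141, -0.0, 1.502]
force: [-0.2, 0.7, 0.2]
gripper_width: 0.752
```

```bash
python3 - <<'E'
from h import *
p,d=capture("side")
cv2.imwrite("pics/s28.png",cv2.resize(p[80:230,200:430,::-1],None,fx=3,fy=3))
go(.5698,-.2988,.0905,1.503)
E
```

```text
t [ 0.02  0.05 -0.33] r [-0.01 -0.   -0.01] clk 34.35 pos [ 0.5693 -0.2989  0.0872] rot [-3.141 -0.     1.502] grip 0.753 F [ 0.4  1.3 -0.3]
```

View pics/s28.png

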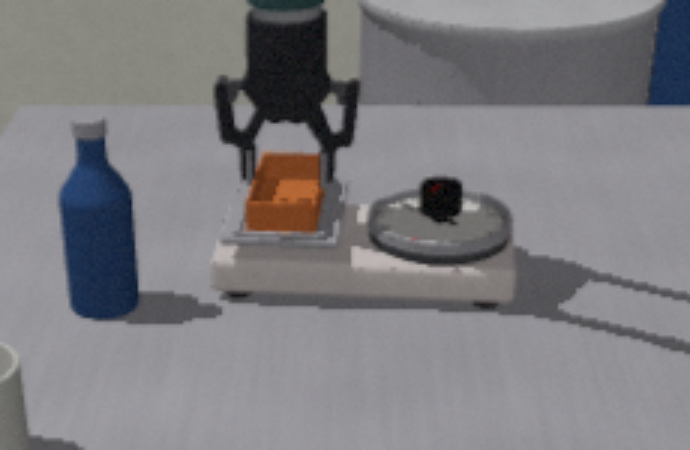

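Request:
drive_tool(
  series=[
    {"tx": 0, "ty": 0, "tz": 0, "rx": 0, "ry": 0, "rz": 0},
    {"tx": 0, "ty": 0, "tz": 0, "rx": 0, "ry": 0, "rz": 0},
    {"tx": 0, "ty": 0, "tz": 0, "rx": 0, "ry": 0, "rz": 0},
    {"tx": 0, "ty": 0, "tz": -4, "rx": 0, "ry": 0, "rz": 0},
    {"tx": 0, "ty": 0, "tz": -7, "rx": 0, "ry": 0, "rz": 0},
  ],
  fingers=-1,
)

```text
clock: 34.85
tool_pos: [0.5695, -0.2991, 0.1586]
eef_rot: [-3.141, -0.0, 1.502]
force: [0.4, -0.8, 0.9]
gripper_width: 1.0
```

Request:
drive_tool(
  series=[
    {"tx": 15, "ty": 0, "tz": -3, "rx": 0, "ry": 0, "rz": 0},
    {"tx": 15, "ty": 0, "tz": -3, "rx": 0, "ry": 0, "rz": 0},
    {"tx": 15, "ty": 0, "tz": -3, "rx": 0, "ry": 0, "rz": 0},
    {"tx": 15, "ty": 0, "tz": -3, "rx": 0, "ry": 0, "rz": 0},
  ],
)

```text
clock: 35.25
tool_pos: [0.5803, -0.1439, 0.1897]
eef_rot: [3.139, -0.002, 1.507]
force: [-0.6, -0.7, 0.2]
gripper_width: 0.998
```

```bash
python3 - <<'E'
from h import *
p,d=capture("side");cv2.imwrite("pics/s29.png",cv2.resize(p[80:230,200:430,::-1],None,fx=3,fy=3))
p,d=capture("top");cv2.imwrite("pics/t29.png",cv2.resize(p[160:320,340:500,::-1],None,fx=3.7,fy=3.7,interpolation=cv2.INTER_CUBIC))
for q in("pan","platform"):
  for r in regions_of(q,"top"):
    P=world("top",d,r["region"]);print(q,r["conf"],rect(P))
for cam in("top","side"):
  for q in("knob_grip","zero_mark","pointer_tip"):
    print(q,cam,[(round(s["conf"],2),np.round(s["position"],4).tolist()) for s in spot_point(q,cam) if s["conf"]>.3])
  
E
```

```text
pan 0.61 (array([ 0.53932373, -0.2762233 ]), (95.02465057373047, 20.309188842773438), 74.50212097167969, np.float64(0.09912652516649247), 57)
platform 0.85 (array([ 0.53021301, -0.27925507]), (120.88188934326172, 38.10895919799805), 79.7912826538086, np.float64(0.07505133854403748), 290)
platform 0.32 (array([0.50009439, 0.30200381]), (256.96636962890625, 168.01686096191406), 84.07286071777344, np.float64(0.026738867761487265), 2727)
knob_grip top [(0.55, [0.4192, -0.2846, 0.0904])]
zero_mark top [(0.64, [0.4487, -0.2455, 0.0629]), (0.49, [0.4585, 0.3053, 0.0256])]
pointer_tip top []
knob_grip side [(0.75, [0.4184, -0.295, 0.0916])]
zero_mark side [(0.91, [0.4475, -0.2466, 0.0625])]
pointer_tip side []
```

View pics/s29.png

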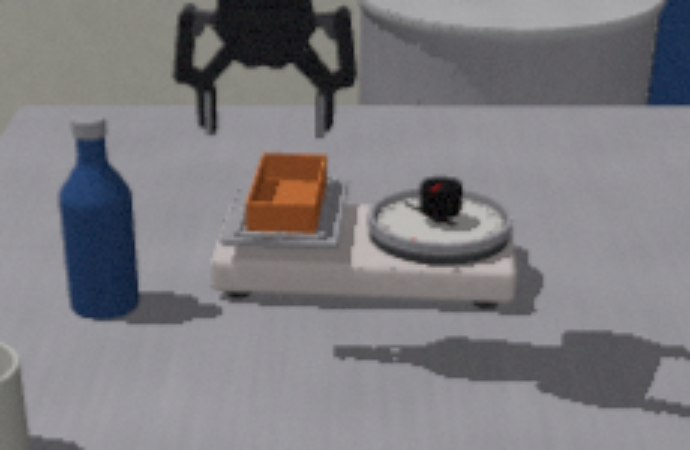

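View pics/t29.png

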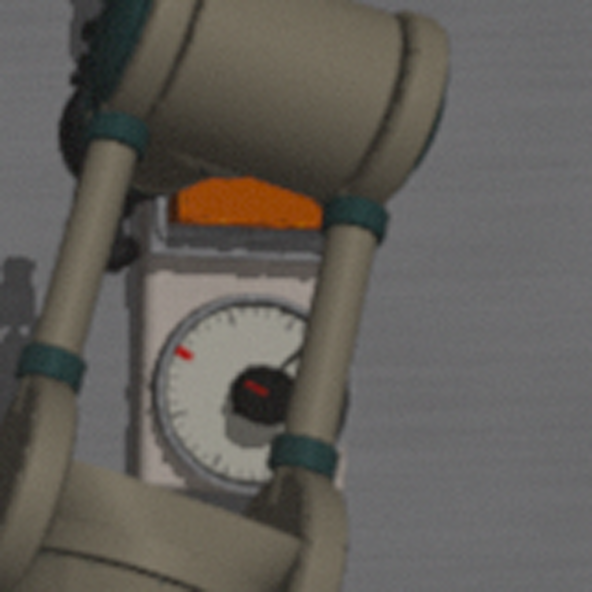

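Request:
drive_tool(
  series=[
    {"tx": 20, "ty": 5, "tz": 0, "rx": 0, "ry": 0, "rz": 0},
    {"tx": 20, "ty": 5, "tz": 0, "rx": 0, "ry": 0, "rz": 0},
    {"tx": 20, "ty": 5, "tz": 0, "rx": 0, "ry": 0, "rz": 0},
    {"tx": 20, "ty": 5, "tz": 0, "rx": 0, "ry": 0, "rz": 0},
    {"tx": 20, "ty": 5, "tz": 0, "rx": 0, "ry": 0, "rz": 0},
  ],
)

```text
clock: 36.25
tool_pos: [0.6447, 0.0519, 0.1871]
eef_rot: [3.141, -0.003, 1.507]
force: [-0.6, -0.3, 0.3]
gripper_width: 1.001
```

```bash
python3 - <<'E'
from h import *
p,d=capture("top");cv2.imwrite("pics/t30.png",cv2.resize(p[170:310,345:485,::-1],None,fx=4.2,fy=4.2,interpolation=cv2.INTER_CUBIC))
np.save("t30.npy",p)
for q in("pan","platform"):
  for r in regions_of(q,"top"):
    P=world("top",d,r["region"]);print(q,r["conf"],rect(P))
for q in("knob_grip","zero_mark","pointer_tip"):
    print(q,[(round(s["conf"],2),np.round(s["position"],4).tolist()) for s in spot_point(q,"top") if s["conf"]>.2])
E
```

```text
pan 0.72 (array([ 0.56904242, -0.29808231]), (131.01242065429688, 66.00855255126953), 86.23695373535156, np.float64(0.09903995596390056), 230)
pan 0.23 (array([ 0.41966815, -0.28898486]), (39.063133239746094, 38.25135040283203), 35.86280822753906, np.float64(0.09687983839084749), 204)
platform 0.86 (array([ 0.569422  , -0.29788467]), (154.62832641601562, 111.45844268798828), 86.35934448242188, np.float64(0.0756644473465263), 621)
knob_grip [(0.67, [0.4615, 0.3068, 0.0081]), (0.66, [0.4187, -0.2873, 0.0891]), (0.61, [0.4979, 0.3049, -0.0021])]
zero_mark [(0.9, [0.4486, -0.2462, 0.0641])]
pointer_tip []
```

View pics/t30.png

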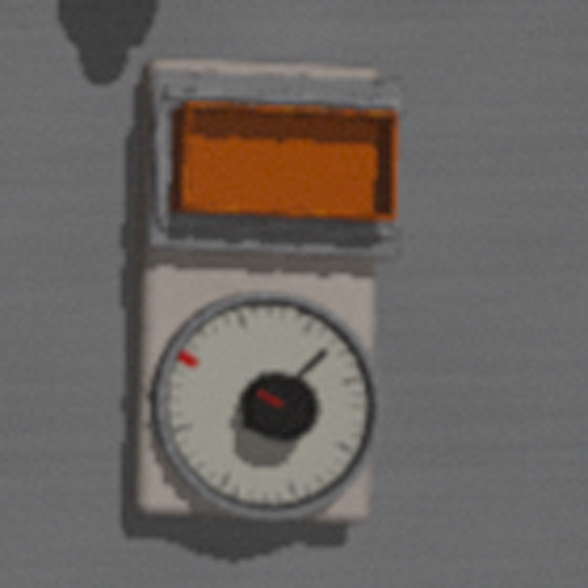

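```bash
cat >> h.py <<'E'
C0=np.array([.4201,-.2886])
def dial(p,zp=.064,cam="top",save=None,C=C0):
    """angles (deg, world, ccw) of pointer & red mark, by sampling the dial plane in polar form"""
    c=camera_params(cam);K=c["camera_matrix"];V=c["view"]
    th=np.radians(np.arange(0,360,.5));res={}
    def samp(r,z):
        X=np.stack([C[0]+r*np.cos(th),C[1]+r*np.sin(th),np.full_like(th,z)],1)
        q=X@V[:3,:3].T+V[:3,3];q=q@K.T;q=q[:,:2]/q[:,2:]
        return cv2.remap(p,q[None,:,0].astype(np.float32),q[None,:,1].astype(np.float32),cv2.INTER_CUBIC)[0].astype(float)
    for r in np.arange(.026,.062,.003):
        s=samp(r,zp);g=s.sum(1)/3;red=s[:,0]-s[:,1:].mean(1)
        i=np.argmin(g);j=np.argmax(red)
        w=np.clip(np.median(g)*.8-g,0,None)
        d=(np.arange(len(th))-i+360)%720-360;m=abs(d)<16;a=i+(w*d*m).sum()/max((w*m).sum(),1e-6)
        wr=np.clip(red-30,0,None);d=(np.arange(len(th))-j+360)%720-360;m=abs(d)<24;b=j+(wr*d*m).sum()/max((wr*m).sum(),1e-6)
        print(f"r {r*1000:.0f} dark {a/2:.1f} ({g[i]:.0f}/{np.median(g):.0f})  red {b/2:.1f} ({red[j]:.0f})")
E
python3 - <<'E'
from h import *
p=np.load("t30.npy");dial(p)
E
```

```text
r 26 dark 256.1 (27/89)  red 46.5 (10)
r 29 dark 246.1 (36/124)  red 25.0 (10)
r 32 dark 309.4 (68/144)  red 13.0 (10)
r 35 dark 309.4 (62/146)  red 79.5 (10)
r 38 dark 309.5 (63/146)  red 13.0 (9)
r 41 dark 309.6 (65/146)  red 50.5 (10)
r 44 dark 309.8 (59/147)  red 22.0 (9)
r 47 dark 310.0 (74/146)  red 58.5 (14)
r 50 dark 59.9 (112/146)  red 60.0 (65)
r 53 dark 60.3 (77/144)  red 60.3 (120)
r 56 dark 60.4 (66/139)  red 60.2 (128)
r 59 dark 60.2 (68/133)  red 60.0 (130)
r 62 dark 335.6 (51/96)  red 60.1 (66)
```

```bash
python3 - <<'E'
from h import *
go(*C0,.16,1.95)
E
```

```text
t [-34.83 -19.88   2.79] r [-0.01  0.01 -5.15] clk 36.55 pos [0.6429 0.0449 0.1875] rot [-3.141e+00  1.000e-03  1.500e+00] grip 1.001 F [ 0.7 -0.1 -0.8]
```

Request:
drive_tool(
  series=[
    {"tx": -20, "ty": -11.5, "tz": 0, "rx": 0, "ry": 0, "rz": -5.1},
    {"tx": -20, "ty": -11.5, "tz": 0, "rx": 0, "ry": 0, "rz": -5.1},
    {"tx": -20, "ty": -11.5, "tz": 0, "rx": 0, "ry": 0, "rz": -5.1},
    {"tx": -20, "ty": -11.5, "tz": 0, "rx": 0, "ry": 0, "rz": -5.1},
    {"tx": -20, "ty": -11.5, "tz": 0, "rx": 0, "ry": 0, "rz": -5.1},
  ],
)

```text
clock: 37.05
tool_pos: [0.512, -0.1484, 0.1879]
eef_rot: [-3.141, 0.001, 1.944]
force: [0.8, 0.3, -0.9]
gripper_width: 1.0
```

```bash
python3 - <<'E'
from h import *
go(*C0,.16,1.95)
E
```

```text
t [ -9.69 -13.67   2.81] r [-0.01  0.01 -0.07] clk 37.05 pos [ 0.512  -0.1484  0.1879] rot [-3.141e+00  1.000e-03  1.944e+00] grip 1.0 F [ 0.8  0.3 -0.9]
```

Request:
drive_tool(
  series=[
    {"tx": -9.7, "ty": -13.7, "tz": 2.5, "rx": 0, "ry": 0, "rz": -0.1},
    {"tx": -9.7, "ty": -13.7, "tz": 2.5, "rx": 0, "ry": 0, "rz": -0.1},
    {"tx": -9.7, "ty": -13.7, "tz": 2.5, "rx": 0, "ry": 0, "rz": -0.1},
    {"tx": -9.7, "ty": -13.7, "tz": 2.5, "rx": 0, "ry": 0, "rz": -0.1},
    {"tx": -9.7, "ty": -13.7, "tz": 2.5, "rx": 0, "ry": 0, "rz": -0.1},
  ],
)

```text
clock: 37.55
tool_pos: [0.4203, -0.2886, 0.1624]
eef_rot: [-3.14, 0.0, 1.95]
force: [-0.0, 1.0, 0.9]
gripper_width: 0.999
```

```bash
python3 - <<'E'
from h import *
for i in range(3):p,d=capture("side")
go(*C0,.115,1.95)
E
```

```text
t [-0.18 -0.39  4.79] r [0.01 0.   0.05] clk 37.7 pos [ 0.423  -0.2855  0.1629] rot [3.141 0.    1.955] grip 1.001 F [0.5 1.  0.4]
```

Request:
drive_tool(
  series=[
    {"tx": -0.18, "ty": -0.39, "tz": 4, "rx": 0, "ry": 0, "rz": 0},
    {"tx": -0.18, "ty": -0.39, "tz": 4.8, "rx": 0, "ry": 0, "rz": 0},
    {"tx": -0.18, "ty": -0.39, "tz": 4.8, "rx": 0, "ry": 0, "rz": 0},
    {"tx": -0.18, "ty": -0.39, "tz": 4.8, "rx": 0, "ry": 0, "rz": 0},
    {"tx": -0.18, "ty": -0.39, "tz": 4.8, "rx": 0, "ry": 0, "rz": 0},
  ],
)

```text
clock: 38.2
tool_pos: [0.4214, -0.2889, 0.1159]
eef_rot: [3.14, 0.002, 1.957]
force: [-0.3, -0.1, 1.2]
gripper_width: 0.999
```

```bash
python3 - <<'E'
from h import *
for i in range(2):p,d=capture("side")
cv2.imwrite("pics/s31.png",cv2.resize(p[60:210,200:430,::-1],None,fx=3,fy=3))
go(*C0,.078,1.95)
E
```

```text
t [ 0.07 -0.08  3.77] r [0.01 0.02 0.08] clk 38.3 pos [ 0.4211 -0.2889  0.1157] rot [3.141e+00 2.000e-03 1.957e+00] grip 0.998 F [ 0.2 -0.2  0. ]
```

View pics/s31.png

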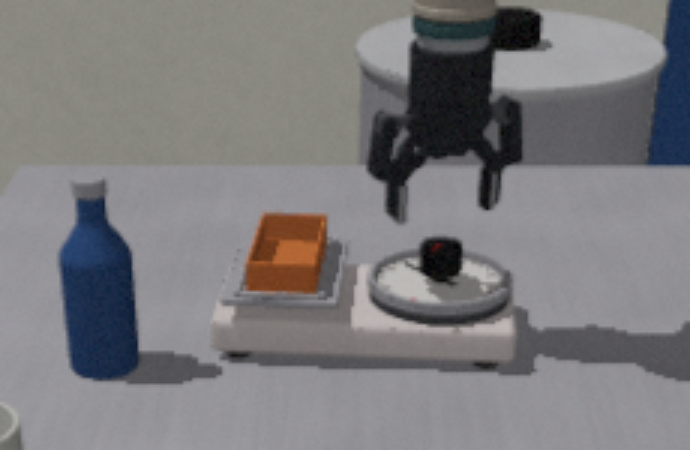

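Request:
drive_tool(
  series=[
    {"tx": 0.05, "ty": -0.08, "tz": 2, "rx": 0, "ry": 0, "rz": 0},
    {"tx": 0.05, "ty": -0.08, "tz": 3.7, "rx": 0, "ry": 0, "rz": 0},
    {"tx": 0.05, "ty": -0.08, "tz": 3.7, "rx": 0, "ry": 0, "rz": 0},
    {"tx": 0.05, "ty": -0.08, "tz": 3.7, "rx": 0, "ry": 0, "rz": 0},
  ],
)

```text
clock: 38.7
tool_pos: [0.4196, -0.2887, 0.0781]
eef_rot: [3.141, 0.001, 1.956]
force: [1.2, -0.4, -0.1]
gripper_width: 1.001
```

Request:
drive_tool(
  series=[
    {"tx": 0, "ty": 0, "tz": 0, "rx": 0, "ry": 0, "rz": 0},
    {"tx": 0, "ty": 0, "tz": 0, "rx": 0, "ry": 0, "rz": 0},
    {"tx": 0, "ty": 0, "tz": 0, "rx": 0, "ry": 0, "rz": 0},
    {"tx": 0, "ty": 0, "tz": 0, "rx": 0, "ry": 0, "rz": 0},
    {"tx": 0, "ty": 0, "tz": 0, "rx": 0, "ry": 0, "rz": 0},
  ],
  fingers=1,
  force=40,
)

```text
clock: 39.2
tool_pos: [0.4196, -0.2888, 0.0785]
eef_rot: [3.141, 0.001, 1.956]
force: [-1.4, 1.3, 5.9]
gripper_width: 0.453
```

```bash
python3 - <<'E'
from h import *
for i in range(2):p,d=capture("side")
cv2.imwrite("pics/s32.png",cv2.resize(p[60:210,200:430,::-1],None,fx=3,fy=3))
go(*C0,.078,1.95)
E
```

```text
t [-0.    0.05  0.05] r [0.01 0.02 0.07] clk 39.3 pos [ 0.4197 -0.2888  0.0785] rot [3.141e+00 1.000e-03 1.956e+00] grip 0.453 F [-0.1  0.4  5.4]
```

View pics/s32.png

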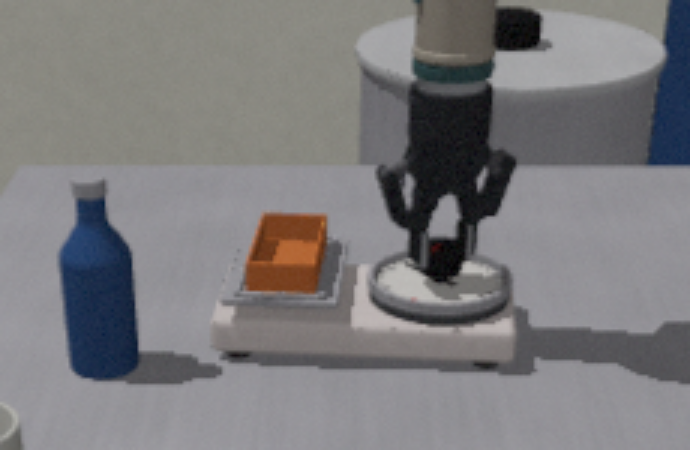

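Request:
drive_tool(
  series=[
    {"tx": 0, "ty": 0, "tz": 0, "rx": 0, "ry": 0, "rz": 1.4},
    {"tx": 0, "ty": 0, "tz": 0, "rx": 0, "ry": 0, "rz": 2.8},
    {"tx": 0, "ty": 0, "tz": 0, "rx": 0, "ry": 0, "rz": 4.2},
    {"tx": 0, "ty": 0, "tz": 0, "rx": 0, "ry": 0, "rz": 5.6},
    {"tx": 0, "ty": 0, "tz": 0, "rx": 0, "ry": 0, "rz": 7},
  ],
)

```text
clock: 39.8
tool_pos: [0.4206, -0.2887, 0.0785]
eef_rot: [3.139, 0.0, 1.34]
force: [1.7, 1.8, 5.4]
gripper_width: 0.45
```

```bash
python3 - <<'E'
from h import *
p,d=capture("side")
cv2.imwrite("pics/s33.png",cv2.resize(p[100:200,280:430,::-1],None,fx=4,fy=4))
go(*C0,.0785,1.95)
E
```

```text
t [-0.   -0.05 -0.  ] r [ 0.03  0.01 -7.03] clk 39.85 pos [ 0.4206 -0.2887  0.0785] rot [3.139 0.    1.337] grip 0.451 F [1.5 1.8 4.4]
```

View pics/s33.png

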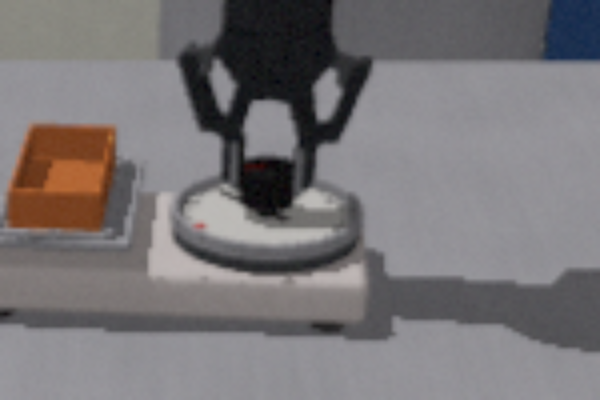

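Turning well: the red mark is now at about (200,226). Continue.

Request:
drive_tool(
  series=[
    {"tx": 0, "ty": 0, "tz": 0, "rx": 0, "ry": 0, "rz": 1.4},
    {"tx": 0, "ty": 0, "tz": 0, "rx": 0, "ry": 0, "rz": 2.8},
    {"tx": 0, "ty": 0, "tz": 0, "rx": 0, "ry": 0, "rz": 4.2},
    {"tx": 0, "ty": 0, "tz": 0, "rx": 0, "ry": 0, "rz": 5.6},
    {"tx": 0, "ty": 0, "tz": 0, "rx": 0, "ry": 0, "rz": 7},
  ],
)

```text
clock: 40.35
tool_pos: [0.4214, -0.2892, 0.0785]
eef_rot: [3.137, -0.002, 0.731]
force: [5.2, -0.3, 2.7]
gripper_width: 0.452
```

Request:
drive_tool(
  series=[
    {"tx": 0, "ty": 0, "tz": 0, "rx": 0, "ry": 0, "rz": 1.4},
    {"tx": 0, "ty": 0, "tz": 0, "rx": 0, "ry": 0, "rz": 2.8},
    {"tx": 0, "ty": 0, "tz": 0, "rx": 0, "ry": 0, "rz": 4.2},
    {"tx": 0, "ty": 0, "tz": 0, "rx": 0, "ry": 0, "rz": 5.6},
    {"tx": 0, "ty": 0, "tz": 0, "rx": 0, "ry": 0, "rz": 7},
  ],
)

```text
clock: 40.85
tool_pos: [0.4219, -0.2901, 0.0785]
eef_rot: [3.137, -0.005, 0.12]
force: [4.2, -1.0, 1.4]
gripper_width: 0.449
```

```bash
python3 - <<'E'
from h import *
p,d=capture("top");np.save("t34.npy",p)
cv2.imwrite("pics/t34.png",cv2.resize(p[170:310,345:485,::-1],None,fx=4.2,fy=4.2,interpolation=cv2.INTER_CUBIC))
p,d=capture("side")
cv2.imwrite("pics/s34.png",cv2.resize(p[100:200,280:430,::-1],None,fx=4,fy=4))
go(*C0,.0785,1.95)
E
```

```text
t [-0.16 -0.17 -0.  ] r [  0.08   0.   -20.92] clk 40.95 pos [ 0.4219 -0.2901  0.0785] rot [ 3.138 -0.005  0.125] grip 0.452 F [ 5.  -1.4  2.9]
```

View pics/t34.png

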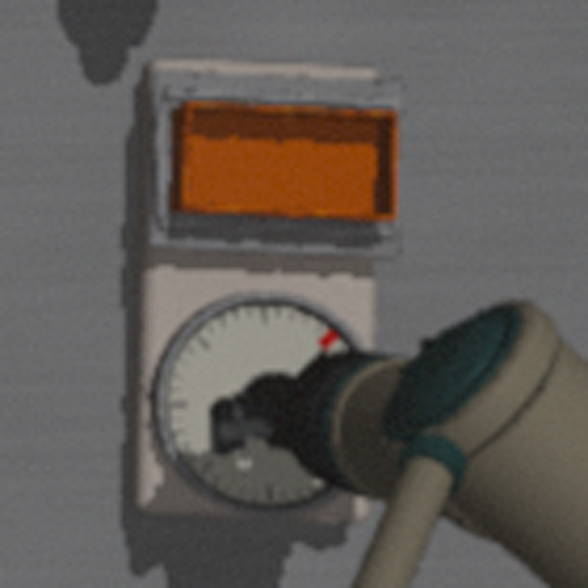

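View pics/s34.png

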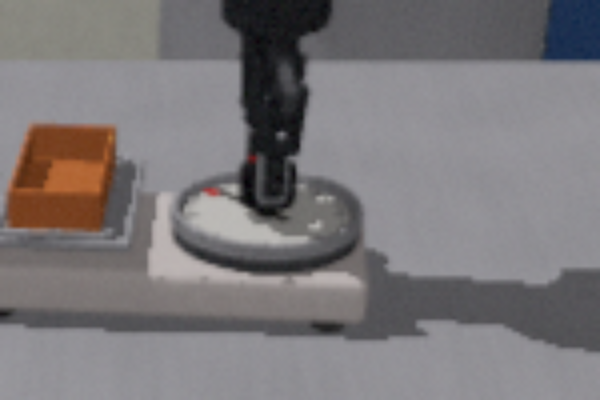

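Request:
drive_tool(
  series=[
    {"tx": 0, "ty": 0, "tz": 0, "rx": 0, "ry": 0, "rz": 0},
    {"tx": 0, "ty": 0, "tz": 0, "rx": 0, "ry": 0, "rz": 0},
    {"tx": 0, "ty": 0, "tz": 0, "rx": 0, "ry": 0, "rz": 0},
    {"tx": 0, "ty": 0, "tz": -4, "rx": 0, "ry": 0, "rz": 0},
    {"tx": 0, "ty": 0, "tz": -8, "rx": 0, "ry": 0, "rz": 0},
  ],
  fingers=-1,
)

```text
clock: 41.45
tool_pos: [0.4178, -0.2874, 0.157]
eef_rot: [-3.138, 0.004, 0.125]
force: [0.2, -0.9, 0.7]
gripper_width: 1.001
```

Request:
drive_tool(
  series=[
    {"tx": 0, "ty": -22, "tz": -3, "rx": 0, "ry": 0, "rz": -5},
    {"tx": 0, "ty": -22, "tz": -3, "rx": 0, "ry": 0, "rz": -5},
    {"tx": 0, "ty": -22, "tz": -3, "rx": 0, "ry": 0, "rz": -5},
    {"tx": 0, "ty": -22, "tz": -3, "rx": 0, "ry": 0, "rz": -5},
    {"tx": 0, "ty": -22, "tz": -3, "rx": 0, "ry": 0, "rz": -5},
  ],
)

```text
clock: 41.95
tool_pos: [0.39, -0.0667, 0.1877]
eef_rot: [-3.139, 0.0, 0.563]
force: [0.2, -0.8, -0.0]
gripper_width: 1.004
```

```bash
python3 - <<'E'
from h import *
p,d=capture("top");np.save("t35.npy",p)
cv2.imwrite("pics/t35.png",cv2.resize(p[170:310,345:485,::-1],None,fx=4.2,fy=4.2,interpolation=cv2.INTER_CUBIC))
dial(p)
p,d=capture("side");np.save("s35.npy",p)
cv2.imwrite("pics/s35.png",cv2.resize(p[100:200,280:430,::-1],None,fx=4,fy=4,interpolation=cv2.INTER_CUBIC))
go(*C0,.0785,1.95)
for n in("top","side"):
    V=camera_params(n)["view"];print(n,-V[:3,:3].T@V[:3,3])
E
```

```text
r 26 dark 232.5 (26/88)  red 288.2 (65)
r 29 dark 245.5 (31/126)  red 289.5 (28)
r 32 dark 309.4 (64/143)  red 15.0 (10)
r 35 dark 309.4 (58/144)  red 345.5 (9)
r 38 dark 309.5 (59/144)  red 15.0 (10)
r 41 dark 309.6 (60/144)  red 29.0 (10)
r 44 dark 309.7 (56/145)  red 19.5 (10)
r 47 dark 310.2 (70/144)  red 312.5 (18)
r 50 dark 313.1 (82/144)  red 314.2 (80)
r 53 dark 314.4 (67/142)  red 314.4 (130)
r 56 dark 314.4 (65/137)  red 314.3 (130)
r 59 dark 314.3 (65/129)  red 314.2 (113)
r 62 dark 314.2 (46/92)  red 313.6 (44)
t [-9.35 20.26 10.91] r [-1.000e-02 -1.000e-02 -1.587e+01] clk 42.05 pos [ 0.3907 -0.0675  0.1878] rot [-3.141  0.     0.565] grip 1.001 F [-0.1 -0.4 -1.4]
top [0.49684978 0.04880992 1.1578072 ]
side [0.51481833 0.91460278 0.59646249]
```

View pics/t35.png

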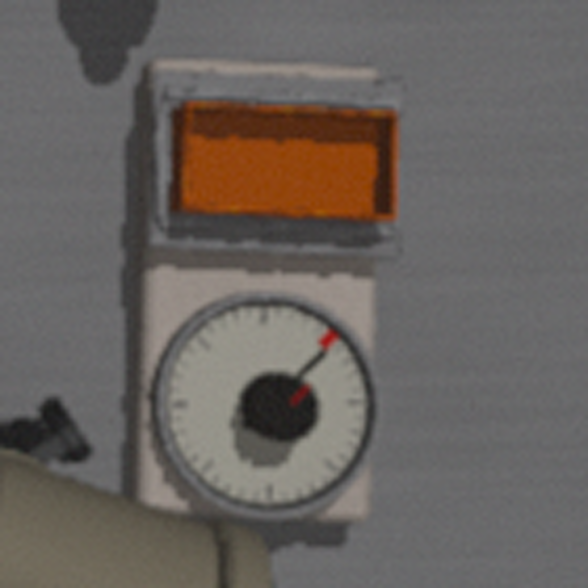

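View pics/s35.png

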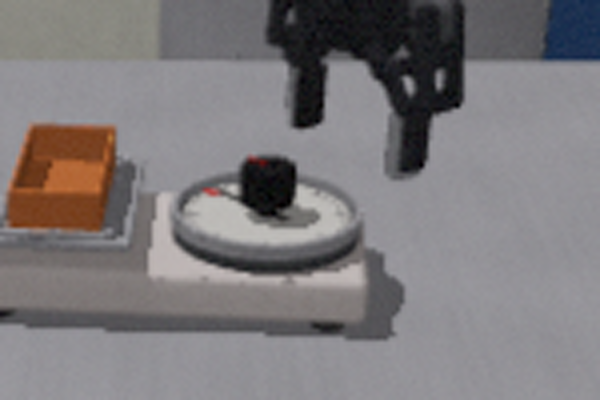

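```bash
cat > d.py <<'E'
from h import *
from scipy.optimize import least_squares
def avg(n,k=8): return np.mean([capture(n)[0].astype(float) for _ in range(k)],0).astype(np.float32)
def rect_plane(p,cam,z,s=.25,half=80,C=C0):
    """orthophoto of plane z, s mm/px; row->-y.. returns img where px (u,v): x=C0+ (u*s-half), y=C1+(v*s-half)"""
    c=camera_params(cam);K=c["camera_matrix"];V=c["view"];n=int(2*half/s)
    u,v=np.meshgrid(np.arange(n)*s-half,np.arange(n)*s-half)
    X=np.stack([C[0]+u/1000,C[1]+v/1000,np.full_like(u,z)],-1)@V[:3,:3].T+V[:3,3];q=X@K.T;q=q[...,:2]/q[...,2:]
    return cv2.remap(p,q[...,0].astype(np.float32),q[...,1].astype(np.float32),cv2.INTER_CUBIC)
E
python3 - <<'E'
from d import *
for n in("top","side"):
    a=avg(n);np.save(f"avg_{n}.npy",a)
    for z in(.064,):
        o=rect_plane(a,n,z);cv2.imwrite(f"pics/o_{n}.png",np.clip(o[::-1,:,::-1],0,255).astype(np.uint8)[::1])
E
```

```text
(no output)
```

View pics/o_top.png

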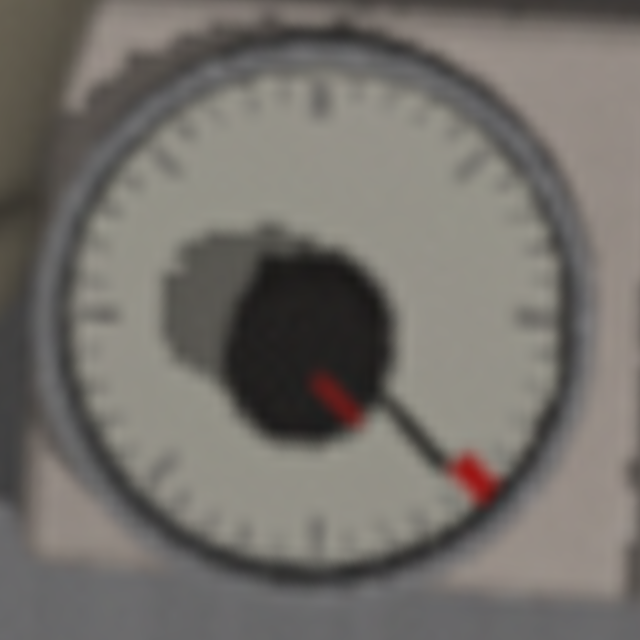

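View pics/o_side.png

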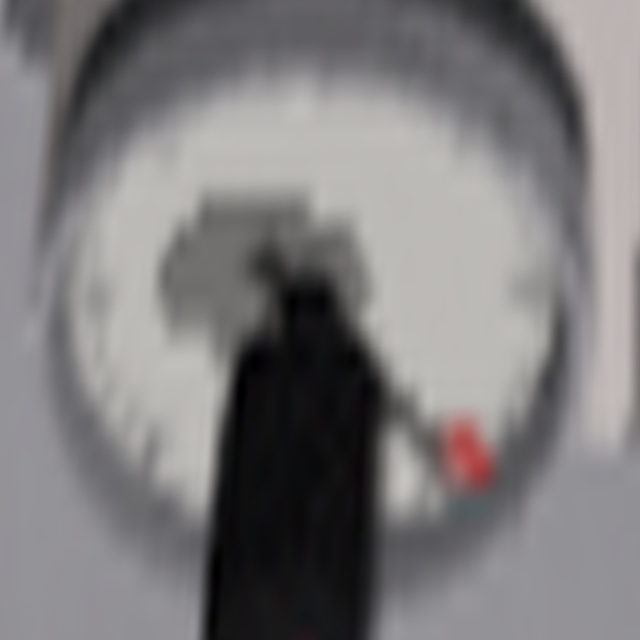

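```bash
cat >> d.py <<'E'
def pointer_line(a,cam="top",z=.064,th0=-51,r0=30,r1=46,C=C0,off=(0,0)):
    o=rect_plane(a,cam,z,s=.25).mean(2);t=np.radians(th0);e=np.array([np.cos(t),np.sin(t)]);n=np.array([-e[1],e[0]])
    pts=[]
    for r in np.arange(r0,r1,.5):
        k=np.arange(-6,6.01,.1);P=np.array(off)+r*e+k[:,None]*n;q=(P+80)/.25
        g=cv2.remap(o,q[None,:,0].astype(np.float32),q[None,:,1].astype(np.float32),cv2.INTER_LINEAR)[0]
        w=np.clip(np.median(g)-15-g,0,None);i=np.argmax(w);m=abs(k-k[i])<2
        pts.append((r,(w*k*m).sum()/(w*m).sum()))
    pts=np.array(pts);A=np.polyfit(pts[:,0],pts[:,1],1);rs=(pts[:,1]-np.polyval(A,pts[:,0])).std()
    return th0+np.degrees(np.arctan(A[0])),A[1],rs,pts
def red_line(a,cam="top",z=.064):
    o=rect_plane(a,cam,z);R=o[...,0]-o[...,1:].mean(2);v,u=np.nonzero(R>45);P=np.stack([u,v],1)*.25-80
    P=P;w=R[v,u];m=np.hypot(*P.T)>44;P=P[m];w=w[m];c=(P*w[:,None]).sum(0)/w.sum();U,S,Vt=np.linalg.svd((P-c)*np.sqrt(w)[:,None],full_matrices=False)
    d=Vt[0];return c,np.degrees(np.arctan2(d[1],d[0])),np.degrees(np.arctan2(c[1],c[0])),np.sqrt(S**2/w.sum())
def ticks(a,z=.064):
    """fit the card centre from its ring of 45-degree major ticks & minor ticks"""
    o=rect_plane(a,"top",z).mean(2)
    def prof(cx,cy,r):
        th=np.radians(np.arange(0,360,.25));q=np.stack([cx+r*np.cos(th),cy+r*np.sin(th)],1);q=(q+80)/.25
        return cv2.remap(o,q[None,:,0].astype(np.float32),q[None,:,1].astype(np.float32),cv2.INTER_LINEAR)[0]
    return prof
E
python3 - <<'E'
from d import *
a=np.load("avg_top.npy")
L=pointer_line(a);print("pointer",L[:3]);print(np.round(L[3][::3],2).tolist())
print("red",red_line(a))
pr=ticks(a)
cx,cy=-.6,1.0
for r in (50.5,51.5,54,57,59):
    g=pr(cx,cy,r);g=g-cv2.blur(g[None],(81,1))[0]
    i=[k for k in range(1440) if g[k]<-8 and g[k]==g[np.arange(k-8,k+9)%1440].min()]
    print(r,[(k/4,int(g[k])) for k in i])
E
```

```text
pointer (np.float64(-49.3039923752189), np.float64(-0.7282915873289725), np.float64(0.04726378994994294))
[[30.0, 0.17], [31.5, 0.22], [33.0, 0.29], [34.5, 0.27], [36.0, 0.35], [37.5, 0.34], [39.0, 0.44], [40.5, 0.45], [42.0, 0.42], [43.5, 0.53], [45.0, 0.68]]
red (array([ 38.53280863, -39.60522544]), np.float64(132.1161946302531), np.float64(-45.78631488642359), array([3.30959934, 2.08424796]))
50.5 [(0.0, -20), (44.25, -17), (89.25, -20), (134.5, -15), (180.0, -19), (224.5, -11), (270.0, -11), (311.0, -35)]
51.5 [(0.0, -25), (44.5, -19), (89.5, -24), (134.75, -17), (180.0, -23), (224.5, -15), (270.0, -15), (313.5, -33)]
54 [(0.0, -26), (44.5, -18), (89.25, -27), (134.75, -18), (180.0, -26), (224.5, -19), (270.0, -20), (314.0, -48)]
57 [(0.0, -20), (16.75, -12), (34.75, -9), (44.5, -12), (53.5, -9), (89.5, -20), (125.75, -12), (134.25, -11), (144.5, -9), (153.0, -10), (180.0, -19), (206.75, -8), (224.5, -17), (233.75, -8), (251.75, -12), (270.0, -16), (296.0, -10), (314.0, -45)]
59 [(0.0, -19), (16.5, -11), (43.75, -9), (107.0, -9), (125.0, -9), (135.25, -9), (153.25, -12), (161.75, -8), (180.0, -12), (197.75, -11), (206.75, -11), (225.5, -11), (251.75, -9), (270.0, -11), (296.75, -8), (314.0, -44)]
```

```bash
python3 - <<'E'
from d import *
for f in("pics/top0.png","pics/t23.png"):
    p=cv2.imread(f)[:,:,::-1].astype(np.float32).copy()
    L=pointer_line(p,th0=-3.9,r0=26);print("bare pointer",L[:3],L[3][:,1].mean());print(np.round(L[3][::3],2).tolist())
a=np.load("avg_top.npy")
for r0,r1 in((28,44),(30,42),(32,44)):print(pointer_line(a,r0=r0,r1=r1)[:3])
print(pointer_line(a,z=.066)[:3])
p=cv2.imread("pics/side0.png")[:,:,::-1].astype(np.float32).copy()
s=np.load("avg_side.npy")
o=rect_plane(s,"side",.064);cv2.imwrite("pics/o_side2.png",np.clip(cv2.resize(o[120:340,260:560][::-1,:,::-1],None,fx=2.6,fy=2.6),0,255).astype(np.uint8))
E
```

```text
bare pointer (np.float64(-6.402726290184225), np.float64(1.067092456799735), np.float64(0.24323161353197334)) -0.49549058141636626
[[26.0, 0.34], [27.5, 0.05], [29.0, -0.2], [30.5, -0.29], [32.0, -0.26], [33.5, -0.4], [35.0, -0.61], [36.5, -0.9], [38.0, -0.99], [39.5, -0.92], [41.0, -0.8], [42.5, -0.63], [44.0, -0.51], [45.5, -0.51]]
bare pointer (np.float64(-6.4719784381749825), np.float64(1.1109438661650144), np.float64(0.23579509683694932)) -0.49493426947843294
[[26.0, 0.3], [27.5, 0.03], [29.0, -0.21], [30.5, -0.27], [32.0, -0.17], [33.5, -0.4], [35.0, -0.67], [36.5, -0.82], [38.0, -0.93], [39.5, -0.92], [41.0, -0.88], [42.5, -0.74], [44.0, -0.52], [45.5, -0.44]]
(np.float64(-49.54522106289796), np.float64(-0.5892916298671315), np.float64(0.029271716359838152))
(np.float64(-49.537053202999864), np.float64(-0.584978634356597), np.float64(0.020304565127770964))
(np.float64(-49.694686269640044), np.float64(-0.4880068085515111), np.float64(0.026574824784313864))
(np.float64(-49.21249940428413), np.float64(-0.27518275357910865), np.float64(0.05280692895187727))
```

```bash
python3 - <<'E'
from h import *
go(.4206,-.2885,.125,.565)
E
```

```text
t [-9.18 20.01  6.26] r [ 0.    0.   -0.06] clk 42.85 pos [ 0.3922 -0.0702  0.1876] rot [3.142 0.    0.56 ] grip 1.0 F [0.5 0.5 0.4]
```

Request:
drive_tool(
  series=[
    {"tx": -9.2, "ty": 20, "tz": 3, "rx": 0, "ry": 0, "rz": 0},
    {"tx": -9.2, "ty": 20, "tz": 3, "rx": 0, "ry": 0, "rz": 0},
    {"tx": -9.2, "ty": 20, "tz": 3, "rx": 0, "ry": 0, "rz": 0},
    {"tx": -9.2, "ty": 20, "tz": 3, "rx": 0, "ry": 0, "rz": 0},
    {"tx": -9.2, "ty": 20, "tz": 3, "rx": 0, "ry": 0, "rz": 0},
  ],
)

```text
clock: 43.35
tool_pos: [0.421, -0.2928, 0.157]
eef_rot: [3.14, 0.001, 0.557]
force: [0.2, 0.0, -0.2]
gripper_width: 1.001
```

Request:
drive_tool(
  series=[
    {"tx": 0, "ty": 0, "tz": 3, "rx": 0, "ry": 0, "rz": 0},
    {"tx": 0, "ty": 0, "tz": 3, "rx": 0, "ry": 0, "rz": 0},
    {"tx": 0, "ty": 0, "tz": 3, "rx": 0, "ry": 0, "rz": 0},
    {"tx": 0, "ty": 0, "tz": 3, "rx": 0, "ry": 0, "rz": 0},
    {"tx": 0, "ty": 0, "tz": 3, "rx": 0, "ry": 0, "rz": 0},
  ],
)

```text
clock: 43.85
tool_pos: [0.4211, -0.2882, 0.1289]
eef_rot: [3.139, -0.001, 0.561]
force: [-0.4, -0.2, -0.6]
gripper_width: 0.999
```

```bash
python3 - <<'E'
from h import *
go(.4206,-.2885,.078,.565)
E
```

```text
t [-0.06 -0.01  5.09] r [ 0.03 -0.01 -0.05] clk 43.85 pos [ 0.4211 -0.2882  0.1289] rot [ 3.139e+00 -1.000e-03  5.610e-01] grip 0.999 F [-0.4 -0.2 -0.6]
```

Request:
drive_tool(
  series=[
    {"tx": -0.05, "ty": 0, "tz": 2.5, "rx": 0, "ry": 0, "rz": 0},
    {"tx": -0.05, "ty": 0, "tz": 5, "rx": 0, "ry": 0, "rz": 0},
    {"tx": -0.05, "ty": 0, "tz": 5, "rx": 0, "ry": 0, "rz": 0},
    {"tx": -0.05, "ty": 0, "tz": 5, "rx": 0, "ry": 0, "rz": 0},
  ],
)

```text
clock: 44.25
tool_pos: [0.4204, -0.2886, 0.0784]
eef_rot: [3.141, -0.0, 0.56]
force: [0.6, -0.8, 0.0]
gripper_width: 1.002
```

Request:
drive_tool(
  series=[
    {"tx": 0, "ty": 0, "tz": 0, "rx": 0, "ry": 0, "rz": 0},
    {"tx": 0, "ty": 0, "tz": 0, "rx": 0, "ry": 0, "rz": 0},
    {"tx": 0, "ty": 0, "tz": 0, "rx": 0, "ry": 0, "rz": 0},
    {"tx": 0, "ty": 0, "tz": 0, "rx": 0, "ry": 0, "rz": 0},
    {"tx": 0, "ty": 0, "tz": 0, "rx": 0, "ry": 0, "rz": 0},
  ],
  fingers=1,
  force=40,
)

```text
clock: 44.75
tool_pos: [0.421, -0.2899, 0.0789]
eef_rot: [3.138, -0.001, 0.56]
force: [-0.0, -0.6, 6.2]
gripper_width: 0.452
```

Request:
drive_tool(
  series=[
    {"tx": 0, "ty": 0, "tz": 0, "rx": 0, "ry": 0, "rz": 0.35},
    {"tx": 0, "ty": 0, "tz": 0, "rx": 0, "ry": 0, "rz": 0.7},
    {"tx": 0, "ty": 0, "tz": 0, "rx": 0, "ry": 0, "rz": 0.7},
    {"tx": 0, "ty": 0, "tz": 0, "rx": 0, "ry": 0, "rz": 0.7},
    {"tx": 0, "ty": 0, "tz": 0, "rx": 0, "ry": 0, "rz": 0.7},
  ],
)

```text
clock: 45.25
tool_pos: [0.421, -0.2899, 0.0789]
eef_rot: [3.138, -0.001, 0.499]
force: [-0.2, 0.1, 5.5]
gripper_width: 0.452
```

Request:
drive_tool(
  series=[
    {"tx": 0, "ty": 0, "tz": 0, "rx": 0, "ry": 0, "rz": 0},
    {"tx": 0, "ty": 0, "tz": 0, "rx": 0, "ry": 0, "rz": 0},
    {"tx": 0, "ty": 0, "tz": 0, "rx": 0, "ry": 0, "rz": 0},
    {"tx": 0, "ty": 0, "tz": -4, "rx": 0, "ry": 0, "rz": 0},
    {"tx": 0, "ty": 0, "tz": -8, "rx": 0, "ry": 0, "rz": 0},
  ],
  fingers=-1,
)

```text
clock: 45.75
tool_pos: [0.419, -0.2878, 0.1571]
eef_rot: [-3.137, 0.001, 0.499]
force: [0.6, -0.9, 0.4]
gripper_width: 0.998
```

Request:
drive_tool(
  series=[
    {"tx": 7, "ty": -22, "tz": -3, "rx": 0, "ry": 0, "rz": 0},
    {"tx": 7, "ty": -22, "tz": -3, "rx": 0, "ry": 0, "rz": 0},
    {"tx": 7, "ty": -22, "tz": -3, "rx": 0, "ry": 0, "rz": 0},
    {"tx": 7, "ty": -22, "tz": -3, "rx": 0, "ry": 0, "rz": 0},
    {"tx": 7, "ty": -22, "tz": -3, "rx": 0, "ry": 0, "rz": 0},
  ],
)

```text
clock: 46.25
tool_pos: [0.3744, -0.0592, 0.1876]
eef_rot: [-3.14, 0.0, 0.5]
force: [0.5, 0.6, -0.4]
gripper_width: 1.0
```

```bash
python3 - <<'E'
from d import *
a=avg("top");np.save("avg2.npy",a)
o=rect_plane(a,"top",.064);cv2.imwrite("pics/o2.png",np.clip(o[::-1,:,::-1],0,255).astype(np.uint8))
print(pointer_line(a,r0=30,r1=43)[:3]);print(red_line(a));dial(a)
pr=ticks(a)
for r in (52,54,56):
    g=pr(-.6,1.0,r);g=g-cv2.blur(g[None],(81,1))[0]
    print(r,[(k/4,int(g[k])) for k in range(1440) if g[k]<-13 and g[k]==g[np.arange(k-8,k+9)%1440].min()])
E
```

```text
(np.float64(-49.44574429346757), np.float64(-0.6812858703840468), np.float64(0.026707137706437695))
(array([ 35.92066942, -41.9638991 ]), np.float64(135.03330917260732), np.float64(-49.43681190991599), array([3.37179848, 2.04530641]))
r 26 dark 231.5 (27/87)  red 285.9 (78)
r 29 dark 249.9 (35/125)  red 288.4 (38)
r 32 dark 309.4 (66/144)  red 291.0 (12)
r 35 dark 309.3 (59/144)  red 348.5 (8)
r 38 dark 309.5 (61/144)  red 355.5 (8)
r 41 dark 309.6 (62/144)  red 87.5 (8)
r 44 dark 309.8 (58/144)  red 66.5 (8)
r 47 dark 310.0 (62/144)  red 310.5 (24)
r 50 dark 310.3 (64/144)  red 310.4 (92)
r 53 dark 310.4 (65/142)  red 310.4 (130)
r 56 dark 310.5 (68/137)  red 310.5 (128)
r 59 dark 310.7 (65/129)  red 310.7 (112)
r 62 dark 311.3 (45/93)  red 311.4 (46)
52 [(40.25, -21), (86.0, -20), (131.0, -21), (176.75, -20), (221.25, -23), (265.5, -16), (310.0, -53), (354.75, -20)]
54 [(40.5, -19), (86.0, -22), (131.0, -19), (176.0, -25), (220.75, -26), (266.0, -17), (310.25, -49), (355.0, -22)]
56 [(22.5, -13), (40.5, -14), (85.75, -20), (131.0, -13), (175.75, -24), (220.75, -21), (265.75, -14), (310.25, -48), (355.0, -21)]
```

View pics/o2.png

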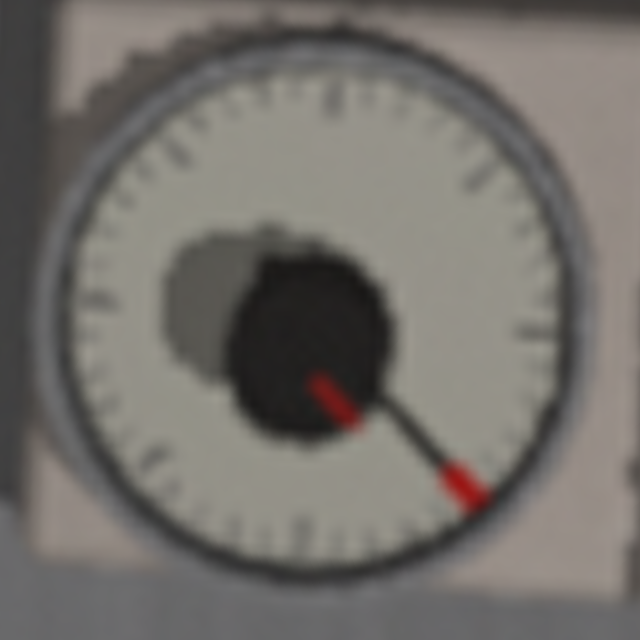

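```bash
python3 - <<'E'
from h import *
p,d=find();cv2.imwrite("pics/tf.png",p[:,:,::-1])
for q in("pan","mug","jar","tumbler"):
  for r in regions_of(q,"top")[:2]:
    P=world("top",d,r["region"]);c,wh,a,z,n=rect(P);print(q,round(r["conf"],2),c.round(4),np.round(wh),round(a,1),round(z,3))
p,d=capture("side");cv2.imwrite("pics/sf.png",p[:,:,::-1])
print(robot.get_state()["clock"])
E
```

```text
cake0 0.93 c [0.5374 0.2986] wh [57. 57.] a 88.8 z 0.043 
cake0 0.69 c [0.5293 0.2172] wh [56. 56.] a 26.3 z 0.0428 
brick0 0.96 c [0.4669 0.3842] wh [68. 46.] a 83.9 z 0.0432 
brick0 0.92 c [0.3355 0.1154] wh [67. 46.] a 27.5 z 0.0311 purple
brick0 0.86 c [0.4599 0.3067] wh [68. 45.] a 88.7 z 0.0433 
brick0 0.63 c [0.6904 0.146 ] wh [45. 67.] a 44.4 z 0.0308 purple
brick0 0.59 c [0.4529 0.2266] wh [67. 45.] a 87.0 z 0.0434 
pan 0.91 [ 0.5689 -0.2976] [130.  66.] 86.2 0.1
mug 0.82 [0.8016 0.0508] [76. 82.] 89.5 0.088
mug 0.17 [0.5291 0.218 ] [56. 57.] 70.4 0.043
jar 0.98 [0.7591 0.272 ] [68. 67.] 43.8 0.112
tumbler 0.75 [ 0.7425 -0.2191] [27. 29.] 1.4 0.189
47.05
```

View pics/tf.png

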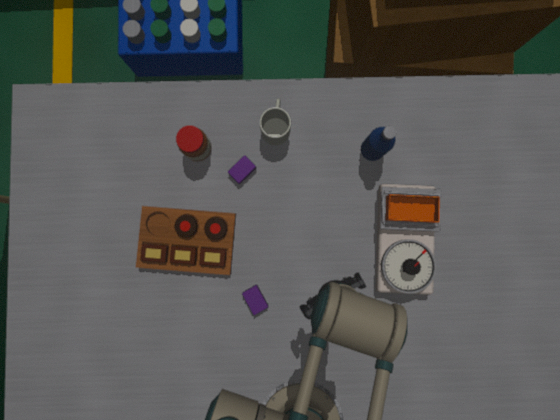

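View pics/sf.png

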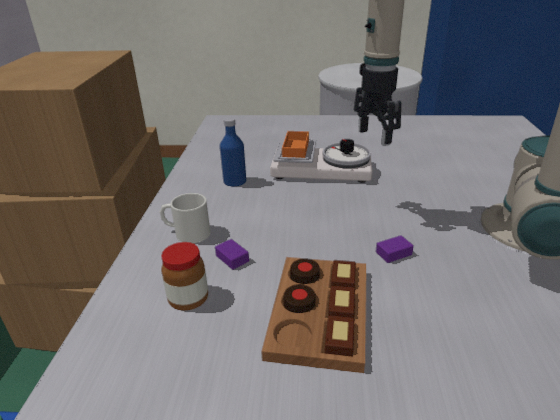

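```bash
python3 - <<'E'
from bench import *
print(job.hand_in())
E
```

```text
the job is handed in; nothing more can be done
None
```

The job is done and handed in at about 47 s on the robot's clock, inside the 208 s limit.

- **Tea:** Five pieces were out, three bricks and two cakes; one cake was absent. All of them now lie flat in the wells, bricks in the three oblong wells and cakes in two of the round ones. Their tops read 43 mm. The camera reads about 3 mm high, so that matches the expected 40 mm.
- **Pan:** The orange pan sits open side up inside the platform rail. In the top view its centre is within 1 mm of the platform's, and it is square to it.
- **Tare:** I turned the knob in two grips, about 105° and then about 3.5°. With the empty pan on, the pointer reads about -49.4° and the zero mark about -49.3°. I trust that agreement to about 1°, because the pointer sits a few millimetres above the dial card and the camera sees them at a slant. Different ways of measuring the pointer's angle differed by about that much before the last turn.
- **Left alone:** The tumbler, mug and jar are within about 2 mm of where they were at the start, which is the camera's accuracy. The two purple look-alikes did not move.

I saw no dropped pieces, no slipping grip and no piece knocked aside. None of the last checks failed. The first move call was refused as invalid because it left out some numbers. It moved nothing, and I sent it again in full.

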